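Strip the test rack into the wash tray and spray

TASK

First switch the test box off at its red rocker, before anything comes off the green rack. Then lift every porcelain terminal block that hangs there off its keyhole studs and stand it upright in the wash tray, and lay every loose ceramic fuse carrier flat on the tray's floor too. When all of them are in the tray, press the cleaner canister's cap right down and let it spring back up; leave the copper coil and the brass plugs where they are.

Things in the scene. Friction and masses are not known exactly. Their poses are not given: they have to be found in the camera images.
- rocker (a joint): red rocker switch on top of the grey test box: 0 = on (its near, robot-side end stands up), 0.4 rad = off (near end pushed down). It stays where it is left; about 3 N on the near end tips it
- rocker_near (a point): point on the top face of the rocker's near end, 20 mm from its pivot, about 88 mm above the countertop when on; it drops about 8 mm when tipped to off. x along the rocker's length, pointing away from its near end; paddle 56 x 32 mm. The test box is 110 x 80 x 62 mm high, fixed
- rack: green upright stud rack, fixed: panel 300 wide (y), 116 high, 14 mm thick, foot behind. Origin on the countertop below the middle of the panel's front face; -x points out of the front towards the robot. Three pairs of headed steel studs at y = -100, 0 and +100 mm. The grip tabs of hanging parts stand 4 to 54 mm above the panel's top edge, free to pinch across their thickness from above
- rack_studs (a point): middle of the rack's centre stud pair, on the panel's face, 103 mm up. Studs of a pair 46 mm apart, standing out 12 mm; shaft 8, head 15 mm across. The parts' keyholes are narrow (11 mm) above, wide (22 mm) below: raise a part 20 mm (17 to 23) from where it hangs so the heads face the wide ends, then draw it over 15 mm straight out along the rack's -x
- tray_in (a point): dark steel wash tray, fixed, 220 (x) x 300 (y) x 30 mm high, walls 5 mm; this point is the centre of its inner floor (inside 210 x 290 mm)
- cap (a joint): sprung white cap of the cleaner canister: 0 = up, 0.010 m = fully down (about 7 N); springs back when let go
- cap_top (a point): centre of the top of that cap, 34 mm across, about 225 mm above the countertop when up; the cap sits on a blue fixed canister with a pale band, 66 mm across (foot 84 mm) beside the tray's -y side, its red spout turned to the tray
- T1_tab (a point): white porcelain terminal block on a steel keyhole plate, hung on one stud pair of the rack; may be absent. Point: centre of the blue grip tab at its top, 12 thick (x) x 40 (y) x 50 mm high, 110 mm above the part's flat underside, on which it stands by itself; -x front, z up. Part 80 wide, 135 mm high, 0.35 kg, reaching from 39 mm ahead (-x) to 6 mm behind the point
- T2_tab (a point): white porcelain terminal block on a steel keyhole plate, hung on one stud pair of the rack; may be absent. Point: centre of the blue grip tab at its top, 12 thick (x) x 40 (y) x 50 mm high, 110 mm above the part's flat underside, on which it stands by itself; -x front, z up. Part 80 wide, 135 mm high, 0.35 kg, reaching from 39 mm ahead (-x) to 6 mm behind the point
- T3_tab (a point): white porcelain terminal block on a steel keyhole plate, hung on one stud pair of the rack; may be absent. Point: centre of the blue grip tab at its top, 12 thick (x) x 40 (y) x 50 mm high, 110 mm above the part's flat underside, on which it stands by itself; -x front, z up. Part 80 wide, 135 mm high, 0.35 kg, reaching from 39 mm ahead (-x) to 6 mm behind the point
- F1_mid (a point): loose white ceramic fuse carrier with black bands and copper ends lying on the countertop; may be absent. This is its centre, 16 mm above its underside. 90 mm long (x) x 32 mm wide (y) x 32 mm high, 0.14 kg
- F2_mid (a point): loose white ceramic fuse carrier with black bands and copper ends lying on the countertop; may be absent. This is its centre, 16 mm above its underside. 90 mm long (x) x 32 mm wide (y) x 32 mm high, 0.14 kg
- F3_mid (a point): loose white ceramic fuse carrier with black bands and copper ends lying on the countertop; may be absent. This is its centre, 16 mm above its underside. 90 mm long (x) x 32 mm wide (y) x 32 mm high, 0.14 kg
- coil: copper solenoid coil with black flanges, 60 mm across, 67 mm high; bystander, origin at the centre of its underside
- plug1: brass hex plug, 60 mm across, 50 mm high; bystander, origin at the centre of its underside
- plug2: brass hex plug, 60 mm across, 50 mm high; bystander, origin at the centre of its underside
There are look-alikes about, which are no part of the job. What is shaped like the part that bears F2_mid but blue is not meant.

How it is judged:
On the way, in this order (a step that is already met when the one before it is completed fails the run):
1. the rocker is switched off (value of joint rocker above 0.3 rad), for 0.2 s.
2. all terminal blocks stand upright and all fuse carriers lie in the tray (x of T1_tab in the frame of tray_in between -0.105 and 0.105 m and y of T1_tab in the frame of tray_in between -0.145 and 0.145 m and z of T1_tab in the frame of tray_in between 0.1 and 0.118 m and angle between each of T1_tab, T2_tab, T3_tab's own z axis and vertical below 0.15 rad and x of T2_tab in the frame of tray_in between -0.105 and 0.105 m and y of T2_tab in the frame of tray_in between -0.145 and 0.145 m and z of T2_tab in the frame of tray_in between 0.1 and 0.118 m and x of T3_tab in the frame of tray_in between -0.105 and 0.105 m and y of T3_tab in the frame of tray_in between -0.145 and 0.145 m and z of T3_tab in the frame of tray_in between 0.1 and 0.118 m and x of F1_mid in the frame of tray_in between -0.105 and 0.105 m and y of F1_mid in the frame of tray_in between -0.145 and 0.145 m and z of F1_mid in the frame of tray_in between 0.005 and 0.028 m and x of F2_mid in the frame of tray_in between -0.105 and 0.105 m and y of F2_mid in the frame of tray_in between -0.145 and 0.145 m and z of F2_mid in the frame of tray_in between 0.005 and 0.028 m and x of F3_mid in the frame of tray_in between -0.105 and 0.105 m and y of F3_mid in the frame of tray_in between -0.145 and 0.145 m and z of F3_mid in the frame of tray_in between 0.005 and 0.028 m), for 0.3 s.
3. the cap is pressed right down (value of joint cap above 0.008 m), for 0.15 s.
At the end, for the whole second after the job is handed in: every terminal block stands upright (within 0.15 rad) on the tray's floor, every fuse carrier lies flat on the tray's floor (centre at most 28 mm above it), the rocker is off (above 0.3 rad) and the cap is up again (below 2 mm) (all of step 2 and value of joint rocker above 0.3 rad and value of joint cap below 0.002 m); the robot touches nothing.
It fails at once if a terminal block is taken off the rack (moved 30 mm) while the rocker is still on (value of joint rocker below 0.25 rad and distance of any of T1_tab, T2_tab, T3_tab from where it was at the start of the episode above 0.03 m).
It fails at once if the coil or a brass plug is moved more than 30 mm (distance of any of coil, plug1, plug2 from where it was at the start of the episode above 0.03 m).
Of T1, T2, T3 only 2 to 3 are there at a start; the rules pass over those that are not, and their reading is None.
Of F1, F2, F3 only 2 to 3 are there at a start; the rules pass over those that are not, and their reading is None.
At some moment in a run one of F1, F2, F3 may be knocked a few centimetres aside while the robot is not near it.
It also fails if it takes over 210 s, if anything falls off the work surface, if the arm or the gripper's body presses on something with over 40 N, if the wrist force passes 120 N, or if a joint passes its speed limit or range.

ROBOT

A 6-joint arm with a two-finger parallel gripper is mounted at the origin on the work surface. World frame = base frame: x ahead of the robot, y to its left, z up, the work surface at z = 0. Lengths are in m, angles in rad, forces in N, time in s.
With the tool pointing down it reaches from about 0.35 to 0.775 m from the base axis. Payload 7.3 kg.
Tool frame: the origin (TCP) lies at the very end of the fingers, on their centre line; the grasp point (between the pads) lies 19 mm behind it (robot.hold_point_z is the distance from the TCP to the grasp point, in m); z points along the fingers, y is the direction in which the jaws open and shut (so a half turn about z gives the same grasp; the last joint's range is limited). The gripper opens to 92 mm and grips with 3 to 60 N. Pads are 19 mm wide; open, the fingers measure 130 mm over their backs; the gripper's body (75 mm by 190 mm) begins 47 mm behind the grasp point.
Start: joints at [0.992, 0.342, 1.524, -0, 1.275, -0.146], TCP at [0.22, 0.477, 0.198] pointing down, gripper open.
Joint ranges: [-2.53, 2.53], [-0.77, 2.02], [0.04, 2.7], [-1, 4.14], [0.28, 2.66], [-3.11, 3.11]. Speed limits (rad/s): [2.57, 2.57, 3.14, 3.14, 3.14, 3.14].

INTERFACE

Orientations are given as [roll, pitch, yaw] about the fixed x, y, z axes, in that order (R = Rz(yaw) Ry(pitch) Rx(roll)).
In Python, from cell import monitor, viewer, robot gives the robot as it stands.
- The arm moves only by the tool move_arm, never from a script. Its argument "deltas" is a list of rows, each an object of numbers: "x", "y", "z": the shift along the tool's x, y, z in m; "wx", "wy", "wz": the turn, a rotation vector about the tool's x, y, z in degrees; "hand": the opening, from 0 (shut) to 1 (fully open). In form: [{"x": .., "y": .., "z": .., "wx": .., "wy": .., "wz": .., "hand": ..}, ...]. A call has 1 to 8 rows; each row is the pose to reach, as a shift and turn from the pose commanded when the call began, along the tool's axes at that moment; what a row does not reach only later rows make up. A row lasts 1/8 s, in which the tool goes at most 62.5 mm and 10.7 degrees, less where a joint would pass 70% of its speed; a pose out of reach is approached as far as the arm can. A call with a gripper value outside its range is refused whole. The fingers move at their own pace and stop on an object; "grip_force" is the grip in N (left out, the last holds). Time passes only in rows, so rows that repeat a pose let the fingers close. It gives the time, the measured TCP pose, the force and the opening at its end, in the units of the state.
- monitor.observe(): the state, without advancing time (a new reading comes with each control period).
- viewer.read_camera(name): name is "side" or "top" or "wrist"; returns the picture (420x560x3 uint8, red, green, blue); there is no depth.
- viewer.camera_params(name): a dict with "camera_matrix" (3x3 intrinsics, pixels), "R" (3x3) and "t" (3): a world point X has camera coordinates R X + t. Camera axes: x right, y down, z forward; pixel columns grow to the right and rows downward; lengths in m; the calibration is good to about 2 mm. A picture is of the moment at which its call begins: read the wrist's pose just before it. camera_params takes no time and is no camera call; for the wrist camera it gives the pose at the moment of the call.
- robot.hand_in(): hands the job in, once; it reports no verdict.
The state is a dict: "time": time; "qpos": joint angles; "qvel": joint speeds; "joint_efforts": joint torques, N m; "tool_pos": TCP position; "tool_rot": TCP orientation; "contact_force": force on the tool from outside, world axes, zero at the start; "torque": the same for the moment, N m; "opening": finger opening in m.
Only numpy, scipy, OpenCV 4.12 (cv2) and the standard library are available. Lean on these libraries where they do the work, as an engineer would, in place of code of your own. Each camera call takes 0.05 s, during which the arm holds its last target. There are 200 camera calls.

## Working session

There is one attempt and no reset: what is moved stays moved. The work goes in short steps, Python scripts to look and compute and a tool call to move; the robot and the scene stay as the last step left them, time stands still between calls to the robot, and variables do not carry over. Pictures are saved under pics/ and viewed, about 12 in all and at most 16, crops included, and the job is handed in when it is done.

Besides the shell and the picture viewer there is one more tool, called after "Call:" by a JSON object that holds its "method" and its "body", one argument or row to a line. move_arm: Moves the arm, as the interface text tells. Its arguments: {"type":"object","properties":{"deltas":{"type":"array","items":{"type":"object","properties":{"x":{"type":"number"},"y":{"type":"number"},"z":{"type":"number"},"wx":{"type":"number"},"wy":{"type":"number"},"wz":{"type":"number"},"hand":{"type":"number"}}}},"grip_force":{"type":"number"}},"required":["deltas"]}

```bash
mkdir -p pics; ls; cat > h.py <<'E'
import numpy as np, cv2
from cell import monitor, viewer, robot
def snap(cam,name,crop=None,scale=1):
    im=viewer.read_camera(cam)[:,:,::-1].copy()
    cv2.imwrite(f'pics/raw_{name}.png',im)
    if crop: x0,y0,x1,y1=crop; im=im[y0:y1,x0:x1]
    if scale!=1: im=cv2.resize(im,None,fx=scale,fy=scale,interpolation=cv2.INTER_CUBIC)
    cv2.imwrite(f'pics/{name}.png',im)
def px(cam,u,v,z,P=None):
    P=P or viewer.camera_params(cam); K=np.array(P['camera_matrix']);R=np.array(P['R']);t=np.array(P['t'])
    d=R.T@np.linalg.solve(K,[u,v,1.]); c=-R.T@t
    return c+d*(z-c[2])/d[2]
def proj(cam,X,P=None):
    P=P or viewer.camera_params(cam); p=np.array(P['camera_matrix'])@(np.array(P['R'])@np.array(X)+np.array(P['t'])); return p[:2]/p[2]
E
python3 - <<'E'
from h import *
snap('top','top1',None,1.42); snap('side','side1',None,1.42)
for c in('top','side','wrist'):
    P=viewer.camera_params(c); R=np.array(P['R']); print(c,np.round(-R.T@np.array(P['t']),3),np.round(R,2).tolist(),np.round(P['camera_matrix'],1).tolist())
s=monitor.observe(); print(s['tool_pos'],s['tool_rot'],s['opening'],s['time'])
E
```

```text
pics
top [ 0.377 -0.036  1.386] [[-0.0, -1.0, -0.0], [-0.99, 0.0, -0.13], [0.13, 0.0, -0.99]] [[458.7, 0.0, 281.2], [0.0, 458.7, 213.5], [0.0, 0.0, 1.0]]
side [ 0.143 -0.888  0.904] [[0.9, -0.43, 0.01], [-0.26, -0.56, -0.79], [0.34, 0.71, -0.62]] [[437.7, 0.0, 281.4], [0.0, 437.7, 208.7], [0.0, 0.0, 1.0]]
wrist [0.155 0.508 0.385] [[0.42, 0.91, -0.0], [0.87, -0.41, 0.27], [0.24, -0.11, -0.96]] [[373.0, 0.0, 276.5], [0.0, 373.0, 203.3], [0.0, 0.0, 1.0]]
[0.21996682 0.4762609  0.19712816] [-3.14026343e+00 -1.70498559e-04  2.70880024e+00] 0.09191997114546271 0.1
```

View pics/top1.png

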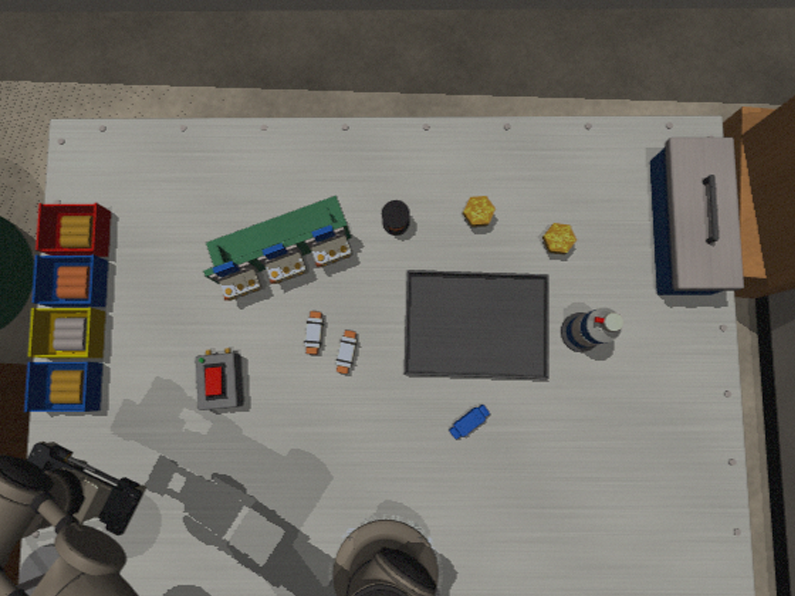

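View pics/side1.png

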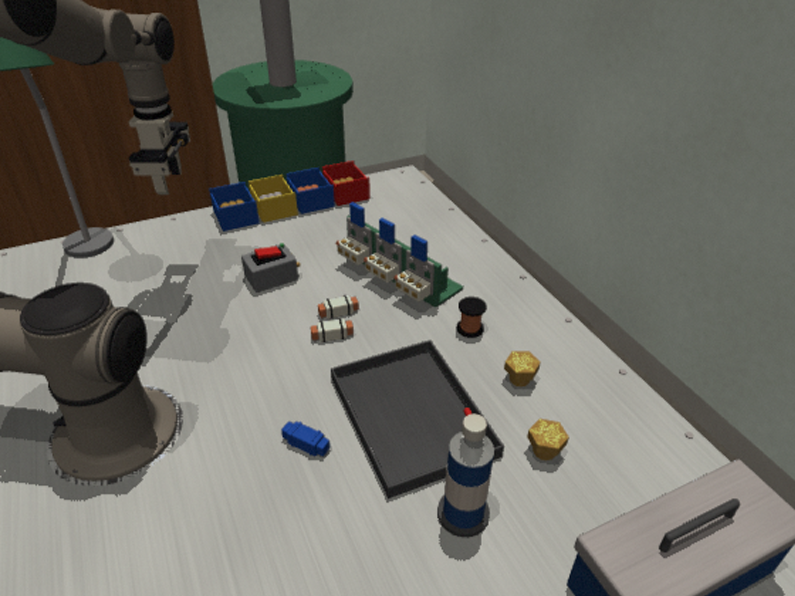

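The top picture shows three terminal blocks on the rack, with blue tabs near (227,270), (274,251) and (323,232). The white fuse carriers are at (314,333) and (346,352). The blue look-alike at (470,422) is not meant. The rocker is at (214,380), the tray spans about (405–548, 271–380), and the cap is at (614,322). I'll confirm in one crop.

```bash
python3 - <<'E'
from h import *
im=cv2.imread('pics/raw_top1.png')
cv2.imwrite('pics/crop1.png',cv2.resize(im[137:291,130:265],None,fx=3.85,fy=3.85,interpolation=cv2.INTER_CUBIC))
k=1.42
for n,u,v,z in [('trayTL',408,271,.03),('trayTR',548,275,.03),('trayBR',547,380,.03),('trayBL',405,376,.03),('cap',614,322,.225),('coil',396,214,.067),('p1',479,209,.05),('p2',560,237,.05)]:
    print(n,np.round(px('top',u/k,v/k,z),3))
print('cap side',np.round(px('side',475/k,424/k,.225),3))
E
```

```text
trayTL [ 0.618 -0.049  0.03 ]
trayTR [ 0.609 -0.345  0.03 ]
trayBR [ 0.389 -0.336  0.03 ]
trayBL [ 0.398 -0.042  0.03 ]
cap [ 0.49  -0.415  0.225]
coil [ 0.732 -0.025  0.067]
p1 [ 0.746 -0.199  0.05 ]
p2 [ 0.686 -0.368  0.05 ]
cap side [ 0.49  -0.417  0.225]
```

View pics/crop1.png

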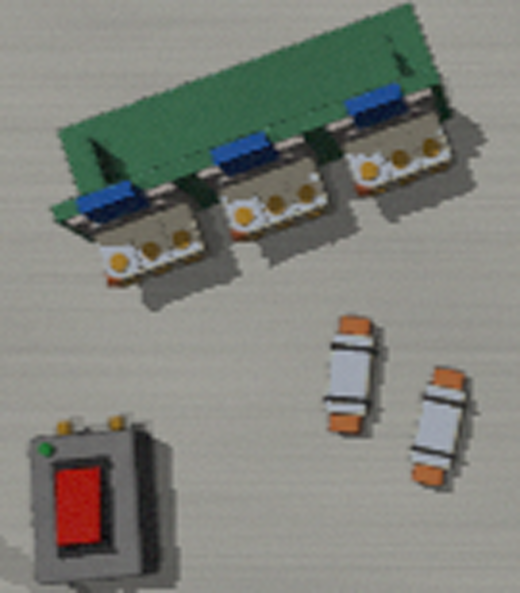

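Confirmed: the two white, banded carriers are at crop (350,375) and (440,427), with three blocks on the rack. Next I compute the positions.

```bash
cat >> h.py <<'E'
def goal(pos,yaw,rotz_only=True):
    """tool-frame shift and turn (deg) from current pose to tool-down pose with jaw axis (tool y) at world yaw"""
    from scipy.spatial.transform import Rotation as Ro
    s=monitor.observe(); R0=Ro.from_euler('xyz',s['tool_rot']).as_matrix()
    y=np.array([np.cos(yaw),np.sin(yaw),0]); z=np.array([0,0,-1.]); 
    c=[]
    for sg in(1,-1):
        Rg=np.c_[np.cross(sg*y,z),sg*y,z]; c.append(Ro.from_matrix(R0.T@Rg).as_rotvec(degrees=True))
    d=R0.T@(np.array(pos)-s['tool_pos'])
    print('t',round(s['time'],2),'at',np.round(s['tool_pos'],4),'q6',round(s['qpos'][5],2),'shift',np.round(d,4),'turn',np.round(min(c,key=np.linalg.norm),1),'alt',np.round(max(c,key=np.linalg.norm),1),'F',np.round(s['contact_force'],1),'op',round(s['opening'],4))
E
python3 - <<'E'
from h import *
f=lambda u,v,z:px('top',130+u/3.85,137+v/3.85,z)
for n,u,v,z in [('tabL',112,202,.15),('tabM',244,153,.15),('tabR',376,104,.15),('rockNear',80,534,.088),('rockFar',78,467,.083),('F1',350,375,.03),('F1a',356,320,.03),('F1b',345,430,.03),('F2',440,427,.03),('F2a',450,372,.03),('F2b',428,482,.03)]:
    print(n,np.round(f(u,v,z),3))
goal([.42,.31,.12],0)
E
```

```text
tabL [0.601 0.303 0.15 ]
tabM [0.637 0.21  0.15 ]
tabR [0.672 0.116 0.15 ]
rockNear [0.367 0.335 0.088]
rockFar [0.416 0.34  0.083]
F1 [0.487 0.148 0.03 ]
F1a [0.53  0.144 0.03 ]
F1b [0.445 0.151 0.03 ]
F2 [0.447 0.078 0.03 ]
F2a [0.49  0.071 0.03 ]
F2b [0.405 0.087 0.03 ]
t 0.1 at [0.22   0.4763 0.1971] q6 -0.15 shift [-0.2513 -0.0669  0.0772] turn [-0.1  0.  65.2] alt [-0.000e+00 -1.000e-01 -1.148e+02] F [-0.4  0.6  0.3] op 0.0919
```

```bash
python3 - <<'E'
from h import *
goal([.37,.336,.12],np.radians(95)); goal([.37,.336,.079],np.radians(95))
E
```

```text
t 0.1 at [0.22   0.4763 0.1971] q6 -0.15 shift [-0.195  -0.0643  0.0772] turn [ -0.1  -0.  -29.8] alt [-0.000e+00  1.000e-01  1.502e+02] F [-0.4  0.6  0.3] op 0.0919
t 0.1 at [0.22   0.4763 0.1971] q6 -0.15 shift [-0.195  -0.0642  0.1182] turn [ -0.1  -0.  -29.8] alt [-0.000e+00  1.000e-01  1.502e+02] F [-0.4  0.6  0.3] op 0.0919
```

Call:
{"method": "move_arm", "body": {
  "deltas": [
    {"x": -0.05,"y": -0.016,"z": 0.0,"wz": -8,"hand": 0},
    {"x": -0.1,"y": -0.032,"z": 0.02,"wz": -16,"hand": 0},
    {"x": -0.15,"y": -0.048,"z": 0.04,"wz": -24,"hand": 0},
    {"x": -0.195,"y": -0.064,"z": 0.06,"wz": -30,"hand": 0},
    {"x": -0.195,"y": -0.064,"z": 0.077,"wz": -30,"hand": 0},
    {"x": -0.195,"y": -0.064,"z": 0.1,"wz": -30,"hand": 0},
    {"x": -0.195,"y": -0.064,"z": 0.118,"wz": -30,"hand": 0},
    {"x": -0.195,"y": -0.064,"z": 0.119,"wz": -30,"hand": 0}
  ]
}}

```text
schema error: expected keys x, y, z, wx, wy, wz, hand
```

Call:
{"method": "move_arm", "body": {
  "deltas": [
    {"x": -0.05,"y": -0.016,"z": 0.0,"wx": 0,"wy": 0,"wz": -8,"hand": 0},
    {"x": -0.1,"y": -0.032,"z": 0.02,"wx": 0,"wy": 0,"wz": -16,"hand": 0},
    {"x": -0.15,"y": -0.048,"z": 0.04,"wx": 0,"wy": 0,"wz": -24,"hand": 0},
    {"x": -0.195,"y": -0.064,"z": 0.06,"wx": 0,"wy": 0,"wz": -30,"hand": 0},
    {"x": -0.195,"y": -0.064,"z": 0.077,"wx": 0,"wy": 0,"wz": -30,"hand": 0},
    {"x": -0.195,"y": -0.064,"z": 0.1,"wx": 0,"wy": 0,"wz": -30,"hand": 0},
    {"x": -0.195,"y": -0.064,"z": 0.118,"wx": 0,"wy": 0,"wz": -30,"hand": 0},
    {"x": -0.195,"y": -0.064,"z": 0.119,"wx": 0,"wy": 0,"wz": -30,"hand": 0}
  ],
  "grip_force": 25
}}

```text
time: 1.1
tool_pos: [0.3694, 0.336, 0.0775]
tool_rot: [-3.14, -0.003, -3.051]
contact_force: [0.0, 0.2, 0.1]
opening: 0.0161
```

```bash
python3 - <<'E'
from h import *
goal([.56,.18,.27],np.radians(20.8)); goal([.56,.18,.27],np.radians(200.8))
snap('top','top2',(125,220,195,305),6); snap('wrist','w0')
E
```

```text
t 1.1 at [0.3694 0.336  0.0775] q6 -1.08 shift [-0.1751 -0.173  -0.1928] turn [-0.2 -0.1 74.4] alt [ 1.000e-01 -2.000e-01 -1.056e+02] F [0.  0.2 0.1] op 0.0161
t 1.1 at [0.3694 0.336  0.0775] q6 -1.08 shift [-0.1751 -0.173  -0.1928] turn [-0.2 -0.1 74.4] alt [ 1.000e-01 -2.000e-01 -1.056e+02] F [0.  0.2 0.1] op 0.0161
```

View pics/w0.png

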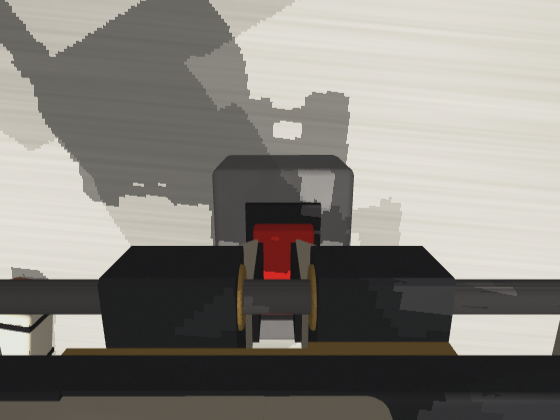

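Call:
{"method": "move_arm", "body": {
  "deltas": [
    {"x": 0,"y": 0,"z": -0.06,"wx": 0,"wy": 0,"wz": 0,"hand": 0.55},
    {"x": 0,"y": -0.03,"z": -0.08,"wx": 0,"wy": 0,"wz": 0,"hand": 0.57},
    {"x": 0,"y": -0.09,"z": -0.08,"wx": 0,"wy": 0,"wz": 0,"hand": 0.57}
  ]
}}

```text
time: 1.58
tool_pos: [0.3803, 0.248, 0.1616]
tool_rot: [3.139, 0.007, -3.047]
contact_force: [0.6, -0.8, 0.0]
opening: 0.0338
```

```bash
python3 - <<'E'
from h import *
snap('wrist','w1'); snap('top','top3'); im=cv2.imread('pics/w1.png')
b=cv2.imread('pics/raw_top3.png')[225:295,130:270]
b=cv2.resize(b,(560,280),interpolation=cv2.INTER_CUBIC)
cv2.imwrite('pics/c2.png',np.vstack([im[:300],b]))
goal([.437,.08,.08],np.radians(79)); goal([.437,.08,.005],np.radians(79))
E
```

```text
t 1.68 at [0.379  0.2435 0.1601] q6 -1.26 shift [-0.0433 -0.1679  0.0804] turn [-0.   0.1 16. ] alt [-2.00e-01 -1.00e-01 -1.64e+02] F [-0.8 -0.   0.1] op 0.0419
t 1.68 at [0.379  0.2435 0.1601] q6 -1.26 shift [-0.0432 -0.1678  0.1554] turn [-0.   0.1 16. ] alt [-2.00e-01 -1.00e-01 -1.64e+02] F [-0.8 -0.   0.1] op 0.0419
```

View pics/c2.png

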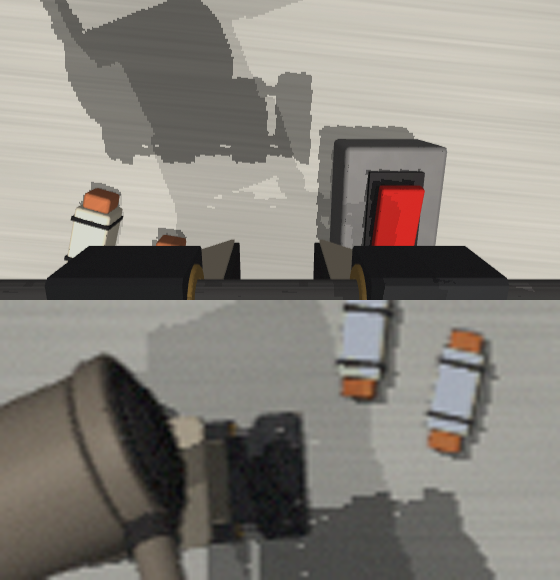

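Call:
{"method": "move_arm", "body": {
  "deltas": [
    {"x": -0.012,"y": -0.05,"z": 0.0,"wx": 0,"wy": 0,"wz": 8,"hand": 0.58},
    {"x": -0.03,"y": -0.1,"z": 0.03,"wx": 0,"wy": 0,"wz": 16,"hand": 0.58},
    {"x": -0.043,"y": -0.15,"z": 0.06,"wx": 0,"wy": 0,"wz": 16,"hand": 0.58},
    {"x": -0.043,"y": -0.168,"z": 0.08,"wx": 0,"wy": 0,"wz": 16,"hand": 0.58},
    {"x": -0.043,"y": -0.168,"z": 0.08,"wx": 0,"wy": 0,"wz": 16,"hand": 0.58}
  ]
}}

```text
time: 2.3
tool_pos: [0.4363, 0.0831, 0.0782]
tool_rot: [-3.141, -0.002, 2.951]
contact_force: [0.4, 0.1, -0.0]
opening: 0.0534
```

```bash
python3 - <<'E'
from h import *
snap('wrist','w2'); snap('side','side2')
a=cv2.imread('pics/raw_side1.png')[165:210,160:220];b=cv2.imread('pics/raw_side2.png')[165:210,160:220]
r=cv2.resize(np.hstack([a,b]),(560,210),interpolation=cv2.INTER_CUBIC)
cv2.imwrite('pics/c3.png',np.vstack([cv2.imread('pics/w2.png')[40:],r]))
goal([.437,.08,.005],np.radians(79))
E
```

```text
t 2.4 at [0.4372 0.0844 0.0796] q6 -1.36 shift [-0.0006 -0.0044  0.0746] turn [0.  0.1 0.2] alt [-1.000e-01  1.000e-01 -1.798e+02] F [-0.6  0.3 -0.3] op 0.0532
```

View pics/c3.png

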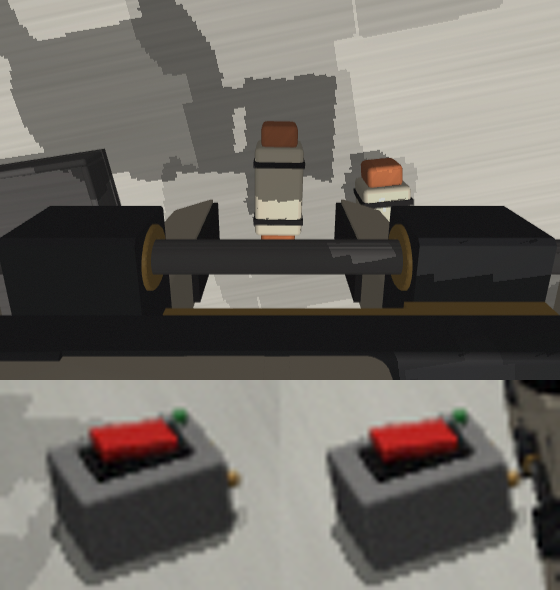

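```bash
python3 - <<'E'
from h import *
for n in('side1','side2'):
    a=cv2.imread(f'pics/raw_{n}.png').astype(int)[165:210,160:220]
    m=(a[:,:,2]>90)&(a[:,:,1]<50)
    print(n,[(int(c+160),int(165+np.where(m[:,c])[0].min()),int(165+np.where(m[:,c])[0].max())) for c in range(60) if m[:,c].any()])
px_,py=.392,.3375
d=np.array([.05,.005]);d/=np.linalg.norm(d)
for th in(-.2,0,.2): # near end up => th<0
    pts=[]
    for s in(-28,28):
        for w in(-16,16):
            X=np.array([px_,py])+s/1000*np.cos(th)*d+w/1000*np.array([-d[1],d[0]]); pts.append(proj('side',[*X,.084+s/1000*np.sin(th)]).round(1).tolist())
    print(th,pts)
E
```

```text
side1 [(180, 176, 178), (181, 176, 179), (182, 176, 180), (183, 176, 180), (184, 176, 180), (185, 176, 179), (186, 175, 179), (187, 175, 179), (188, 175, 179), (189, 175, 179), (190, 175, 179), (191, 175, 179), (192, 175, 179), (193, 174, 178), (194, 174, 178), (195, 175, 178), (196, 176, 178), (197, 177, 178)]
side2 [(180, 176, 178), (181, 176, 179), (182, 176, 181), (183, 176, 180), (184, 176, 180), (185, 176, 179), (186, 175, 179), (187, 175, 179), (188, 175, 179), (189, 175, 179), (190, 175, 179), (191, 175, 179), (192, 175, 179), (193, 174, 178), (194, 174, 178), (195, 175, 178), (196, 176, 178), (197, 177, 178)]
-0.2 [[183.0, 179.2], [179.5, 174.5], [199.0, 177.3], [195.4, 172.7]]
0 [[183.1, 180.6], [179.6, 175.9], [199.0, 175.9], [195.3, 171.3]]
0.2 [[183.5, 182.0], [180.0, 177.3], [198.7, 174.5], [195.0, 170.0]]
```

```bash
cat >> h.py <<'E'
from scipy.spatial.transform import Rotation as Ro
def wristP(pos,rot):
    P=viewer.camera_params('wrist'); s=monitor.observe()
    T=lambda R,t:np.block([[np.array(R),np.array(t).reshape(3,1)],[np.zeros((1,3)),1]])
    C=T(P['R'],P['t'])@T(Ro.from_euler('xyz',s['tool_rot']).as_matrix(),s['tool_pos']) # cam<-tool
    M=C@np.linalg.inv(T(Ro.from_euler('xyz',rot).as_matrix(),pos))
    return dict(camera_matrix=P['camera_matrix'],R=M[:3,:3],t=M[:3,3])
E
python3 - <<'E'
from h import *
P0=wristP([.3694,.336,.0775],[-3.14,-.003,-3.051]); P1=wristP([.379,.2435,.1601],[3.139,.007,-3.047])
print('tcp in w0',proj('',[.3694,.336,.0775],P0))
for n,P in(('w0',P0),('w1',P1)):
  for th in(-.2,0,.2):
    d=np.array([.05,.005]);d/=np.linalg.norm(d);pts=[]
    for s in(-28,28):
        for w in(-16,16):
            X=np.array([.392,.3375])+s/1000*np.cos(th)*d+w/1000*np.array([-d[1],d[0]]); pts.append(proj('',[*X,.084+s/1000*np.sin(th)],P).round(0).tolist())
    print(n,th,pts)
for q in((372,182),(424,186),(348,140),(447,150)): print(px('',*q,.062 if q[1]<160 else .088,P1).round(3))
E
```

```text
tcp in w0 [274.07304372 240.36335064]
w0 -0.2 [[240.0, 240.0], [304.0, 240.0], [246.0, 324.0], [302.0, 323.0]]
w0 0 [[241.0, 235.0], [303.0, 235.0], [245.0, 331.0], [303.0, 330.0]]
w0 0.2 [[242.0, 233.0], [303.0, 232.0], [244.0, 336.0], [303.0, 335.0]]
w1 -0.2 [[381.0, 197.0], [426.0, 196.0], [372.0, 261.0], [413.0, 260.0]]
w1 0 [[379.0, 194.0], [423.0, 194.0], [374.0, 264.0], [416.0, 264.0]]
w1 0.2 [[377.0, 193.0], [420.0, 192.0], [376.0, 267.0], [419.0, 267.0]]
[0.357 0.311 0.088]
[0.356 0.348 0.088]
[0.331 0.295 0.062]
[0.332 0.371 0.062]
```

```bash
python3 - <<'E'
import cv2,numpy as np
a=cv2.imread('pics/raw_w0.png')[150:300,190:370];b=cv2.imread('pics/raw_w1.png')[120:270,290:470]
cv2.imwrite('pics/c4.png',cv2.resize(np.hstack([a,b]),None,fx=2.2,fy=2.2,interpolation=cv2.INTER_CUBIC))
E
```

```text
(no output)
```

View pics/c4.png

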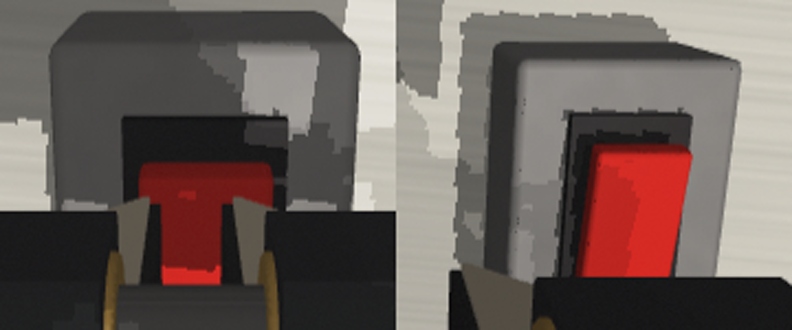

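```bash
python3 - <<'E'
from h import *
P0=wristP([.3694,.336,.0775],[-3.14,-.003,-3.051]); P1=wristP([.379,.2435,.1601],[3.139,.007,-3.047])
for z in(.09,.08,.07):
    a,b=px('',381,186,z,P1),px('',424,188,z,P1); c,d=px('',254,224,z,P0),px('',314,224,z,P0)
    print(z,'w1',a.round(4),b.round(4),round(np.linalg.norm(a-b),4),'w0',c.round(4),d.round(4),round(np.linalg.norm(c-d),4))
b=cv2.imread('pics/raw_top2.png') if 0 else None
for n in('top1','top2','top3'):
    a=cv2.imread(f'pics/raw_{n}.png').astype(int)[230:300,130:180]; m=(a[:,:,2]>100)&(a[:,:,1]<60)
    ys,xs=np.where(m); print(n,len(ys),ys.min()+230 if len(ys) else 0,ys.max()+230 if len(ys) else 0,xs.min()+130 if len(ys) else 0,xs.max()+130 if len(ys) else 0)
E
```

```text
0.09 w1 [0.3586 0.3173 0.09  ] [0.3572 0.3479 0.09  ] 0.0306 w0 [0.3569 0.3251 0.09  ] [0.3543 0.3546 0.09  ] 0.0296
0.08 w1 [0.3607 0.3204 0.08  ] [0.3592 0.3522 0.08  ] 0.0318 w0 [0.3603 0.3247 0.08  ] [0.3575 0.3559 0.08  ] 0.0313
0.07 w1 [0.3627 0.3235 0.07  ] [0.3612 0.3565 0.07  ] 0.033 w0 [0.3637 0.3243 0.07  ] [0.3607 0.3572 0.07  ] 0.033
top1 216 258 278 144 155
top2 12 258 260 148 155
top3 0 0 0 0 0
```

```bash
python3 - <<'E'
from h import *
a=cv2.imread('pics/raw_side1.png').astype(int);b=cv2.imread('pics/raw_side2.png').astype(int)
d=abs(a-b).max(2)[168:190,172:205]; print(d)
print(a[168:186,178:202,2]);print(b[168:186,178:202,2])
E
```

```text
[[ 6  7  8  7  8  6  8  7  6  5  7  6  7  8  7  6  6  7  7 10  6  5  9  9
   7  6  8  9  8  6  4  6  8]
 [ 6  6  9  9  7  9  8  7  9  6  8  7  6  8  8  6  7  5  7  8  8  9  7  7
   9  5  8  9  7  8  9  7  7]
 [ 7  6  7  6  6  9  8  5  9  7  7  6  8  8  6  7  7  5  9  6 10  8  7  9
   6  7  9  7  8  6  8  7  7]
 [10  6  6  6  7 10  8 10  8  8  8  8  7  8  5  4  8  8  9  7  8  6  9  7
   6  8  6  5 10 10 10  7  5]
 [ 8  7  7 10  7  7  7 10  7  8  6  9  7  7  8  7  7  9  8  9  6  6  7  5
   4  2  4  4  6  7  7  6  9]
 [27 27 27 29 26  8  8 25 29 26  7  8  6 10  8  9  8  7  7  8 10  5  5  6
   5  2  7  4  6  7  9  6  6]
 [32 32 33 33 30 28 30 33 32 31 23 14  9  7  8  8  6  8  7  6  8  6  7  6
   4  4  5  2  8  5  7  5  6]
 [35 33 32 33 32 34 32 23 18 17 11  8  8  7  6  9  6  7  8  6  6  6  7  7
   4  1  3  4  4  5  5  6  5]
 [33 32 33 33 32 32 31 10  6  8  7  8 10  8  5  7  7  9  4  8  9  7  7  6
   6  3  2  6  3  5  8  6  9]
 [35 32 32 36 32 24 23  3  7  9  6  9  8  6  8  8  6  5  7  6  7  7  6  6
   7  8  2  8  3  7  7  8  9]
 [35 32 22 17 12  7  8  3  3  8  8  6  9  8  9  7  9  8  7  
[... 4126 characters left out ...]
40  67 114 177 159 154 134 124 115 114 111 108 101  94  87  80  78
   81  64  24  28  43  83]
 [ 22  20  31  65 114  99  96  89  84  78  79  82  81  65  53  47  41  41
   42  35  17  15  25  66]
 [ 25  16  16  38  93  79  62  50  48  47  37  39  36  27  17  26  18  17
   12  16  18  32  66 108]
 [ 17  24  23  18  45  32  22  19  16  14  11  12   7  18  16   9  12  31
   45 102 103 102 105 116]
 [ 51  21  18  17   9   6  11  11  12  22  11   4  12  18  31  45 103 102
  103 113 114 112 115 115]
 [101  34  25  26  15  14  12  13  14  15  16  36  82 106 105 105 116 113
  113 114 115 107 103  94]
 [115  97  20  17  13   8  11  25  45 103 104 106 111 116 118 116 118 114
  106 101  91  74  66  57]]
```

The rocker looks unchanged between the two side pictures: the fingers were still closing during the press. I'll press again with the fingers fully shut and check with the force reading.

```bash
python3 - <<'E'
from h import *
goal([.368,.336,.13],np.radians(95)); goal([.368,.336,.083],np.radians(95))
E
```

```text
t 2.4 at [0.4372 0.0844 0.0796] q6 -1.36 shift [ 0.115   0.2342 -0.0504] turn [  0.    0.1 -15.8] alt [ 1.000e-01 -0.000e+00  1.642e+02] F [-0.6  0.3 -0.3] op 0.0532
t 2.4 at [0.4372 0.0844 0.0796] q6 -1.36 shift [ 0.1151  0.2342 -0.0034] turn [  0.    0.1 -15.8] alt [ 1.000e-01 -0.000e+00  1.642e+02] F [-0.6  0.3 -0.3] op 0.0532
```

Call:
{"method": "move_arm", "body": {
  "deltas": [
    {"x": 0.02,"y": 0.04,"z": -0.05,"wx": 0,"wy": 0,"wz": -5,"hand": 0},
    {"x": 0.05,"y": 0.09,"z": -0.05,"wx": 0,"wy": 0,"wz": -11,"hand": 0},
    {"x": 0.08,"y": 0.14,"z": -0.05,"wx": 0,"wy": 0,"wz": -16,"hand": 0},
    {"x": 0.105,"y": 0.19,"z": -0.05,"wx": 0,"wy": 0,"wz": -16,"hand": 0},
    {"x": 0.115,"y": 0.234,"z": -0.05,"wx": 0,"wy": 0,"wz": -16,"hand": 0},
    {"x": 0.115,"y": 0.234,"z": -0.04,"wx": 0,"wy": 0,"wz": -16,"hand": 0},
    {"x": 0.115,"y": 0.234,"z": -0.015,"wx": 0,"wy": 0,"wz": -16,"hand": 0},
    {"x": 0.115,"y": 0.234,"z": -0.005,"wx": 0,"wy": 0,"wz": -16,"hand": 0}
  ]
}}

```text
time: 3.4
tool_pos: [0.3665, 0.3348, 0.0832]
tool_rot: [-3.141, -0.001, -3.05]
contact_force: [-0.2, -0.5, 0.8]
opening: 0.0004
```

Call:
{"method": "move_arm", "body": {
  "deltas": [
    {"x": 0,"y": 0,"z": 0.004,"wx": 0,"wy": 0,"wz": 0,"hand": 0},
    {"x": 0,"y": 0,"z": 0.007,"wx": 0,"wy": 0,"wz": 0,"hand": 0},
    {"x": 0,"y": 0,"z": 0.007,"wx": 0,"wy": 0,"wz": 0,"hand": 0}
  ]
}}

```text
time: 3.78
tool_pos: [0.3678, 0.3351, 0.0771]
tool_rot: [3.141, 0.001, -3.051]
contact_force: [0.0, -0.2, 0.5]
opening: 0.0007
```

```bash
python3 - <<'E'
from h import *
snap('side','side3'); s=monitor.observe(); print(s['tool_pos'],s['contact_force'],s['opening'])
a=cv2.imread('pics/raw_side1.png').astype(int);b=cv2.imread('pics/raw_side3.png').astype(int)
print(b[170:186,176:202,2])
E
```

```text
[0.36778146 0.33513888 0.07719009] [ 0.21244261 -0.37589727 -0.2699542 ] 0.00018098695858115353
[[165 112  76  80  74  80  79  80  80  94 177 178 177 178 177 176 176 175
  174 173 174 176 176 178 175 173]
 [173 122  77  77  79  79  71  67  72 123 177 178 178 178 180 178 176 174
  173 172 166 121 105 116 177 173]
 [175 161  94  71  65  67  91 116 142 171 179 179 177 179 179 181 176 172
  130 140 115  62  40  54 123 175]
 [176 175 140 108 119 164 165 170 174 179 178 180 179 176 172 156 167 140
  138 101  79  47  16  34  88 145]
 [172 175 173 167 167 178 156 140 167 169 168 165 161 160 157 152 157 150
  150 110  38  44  65  44  90 111]
 [174 175 172 136 106 105  95  98 157 157 157 155 154 155 153 153 155 155
  152 143  74  28  62  86  94  94]
 [176 174 171  99  76  71  76  76  98  97 105 154 154 154 153 155 153 155
  154 153 137  64  44  94  93  94]
 [170 120 123  75  74  73  71  72  71  74  75 105 152 154 155 156 154 155
  158 157 154 147  22  61  93  93]
 [ 92  60  62  47  70  76  72  73  73  74  72  75 103 153 150 140 126 111
  103 102  99  97  23  32  71  94]
 [ 52  34  19  17  50  76  79  80  80  82  78  79  79 101  97  93  88  79
   78  74  79  62  27  22  38  67]
 [ 64  20  17   9  23  52  80  78  77  77  77  77  76  79  78  62  51  50
   43  37  41  30  15  16  16  60]
 [ 98  32  16   9  11  33  84  77  60  51  50  40  38  37  36  26  21  28
   22  14  14  16  11  27  50  87]
 [108  80  14   9   7  15  40  39  27  20  18  17   7   9   5  16   8   5
    8  25  36  85  84  86  88  94]
 [ 99  90  23  12   4   2   5   9  14   7   9   6   6   8  10  12  25  38
   84  86  86  94  96  95  96  95]
 [ 61  59  39  25  12   6   0   8   8  10   4   6  11  34  70  88  88  86
   94  95  95  95  94  92  87  78]
 [ 45  44  45  39  14   7   3   5  15  26  26  40  43  53  93  96  96  96
   96  96  86  84  78  68  59  56]]
```

```bash
python3 - <<'E'
from h import *
a=cv2.imread('pics/raw_side1.png')[155:215,155:220];b=cv2.imread('pics/raw_side3.png')[155:215,155:220]
cv2.imwrite('pics/c5.png',cv2.resize(np.hstack([a,b]),None,fx=6,fy=6,interpolation=cv2.INTER_CUBIC))
E
```

```text
(no output)
```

View pics/c5.png

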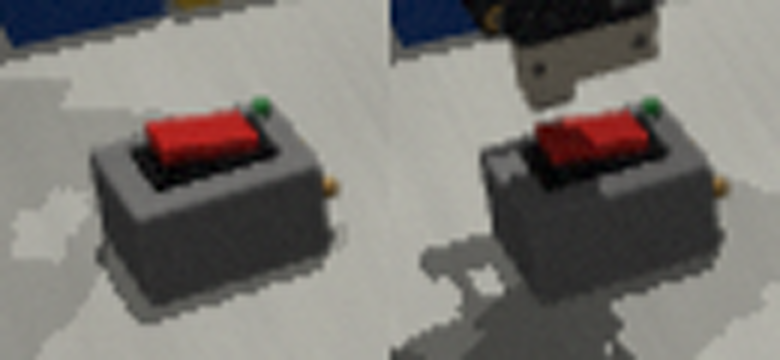

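```bash
python3 - <<'E'
from h import *
for z in(.07,.077,.088,.10): print(z,proj('side',[.3678,.3351,z]).round(1), proj('side',[.3678+.0095,.3351-.019,z]).round(1),proj('side',[.3678-.0095,.3351-.019,z]).round(1))
# box bottom/top corners
for X in([.331,.30],[.44,.30],[.331,.37]):
  for z in(0,.062): print(X,z,proj('side',[*X,z]).round(1))
goal([0,0,0],0)
E
```

```text
0.07 [182.9 181.4] [187.3 183.7] [181.6 185.1]
0.077 [182.6 179.7] [187. 182.] [181.4 183.4]
0.088 [182.2 177. ] [186.6 179.2] [180.9 180.6]
0.1 [181.7 173.9] [186.2 176.2] [180.4 177.5]
[0.331, 0.3] 0 [177.6 206.7]
[0.331, 0.3] 0.062 [175.  191.7]
[0.44, 0.3] 0 [208.9 198.6]
[0.44, 0.3] 0.062 [207.2 183.8]
[0.331, 0.37] 0 [172.4 195.4]
[0.331, 0.37] 0.062 [169.7 180.6]
t 3.83 at [0.3678 0.3351 0.0772] q6 -1.08 shift [ 0.3966 -0.3006  0.0768] turn [ -0.    0.1 -84.8] alt [ 0.1  0.  95.2] F [ 0.2 -0.4 -0.3] op 0.0002
```

The fingertips hang clear above the rocker in the side view and there is no force, so I'll go down until I feel contact.

Call:
{"method": "move_arm", "body": {
  "deltas": [
    {"x": 0,"y": 0,"z": 0.004,"wx": 0,"wy": 0,"wz": 0,"hand": 0},
    {"x": 0,"y": 0,"z": 0.008,"wx": 0,"wy": 0,"wz": 0,"hand": 0},
    {"x": 0,"y": 0,"z": 0.008,"wx": 0,"wy": 0,"wz": 0,"hand": 0}
  ]
}}

```text
time: 4.2
tool_pos: [0.3672, 0.3349, 0.0683]
tool_rot: [-3.141, -0.001, -3.051]
contact_force: [1.3, 0.3, -0.1]
opening: -0.0
```

```bash
python3 - <<'E'
from h import *
snap('wrist','w3'); snap('top','top4'); s=monitor.observe(); print(s['tool_pos'],s['contact_force'],s['opening'],s['joint_efforts'])
print(proj('top',s['tool_pos']),proj('wrist',s['tool_pos']))
w=cv2.imread('pics/raw_w3.png')[100:300,150:410]; t=cv2.imread('pics/raw_top4.png')[200:310,100:243]
cv2.imwrite('pics/c6.png',np.vstack([cv2.resize(w,(442,340),interpolation=cv2.INTER_CUBIC),cv2.resize(t,(442,250))]))
E
```

```text
[0.36741081 0.33508335 0.06864538] [-0.93294289  0.05042748 -0.18575122] 0.0004997951147405026 [-5.48406533e-03 -4.28107345e+01 -1.91241002e+01  4.66957528e-03
  9.03905206e-02 -9.38660605e-05]
[152.77524971 275.50734706] [273.67399894 239.55132484]
```

View pics/c6.png

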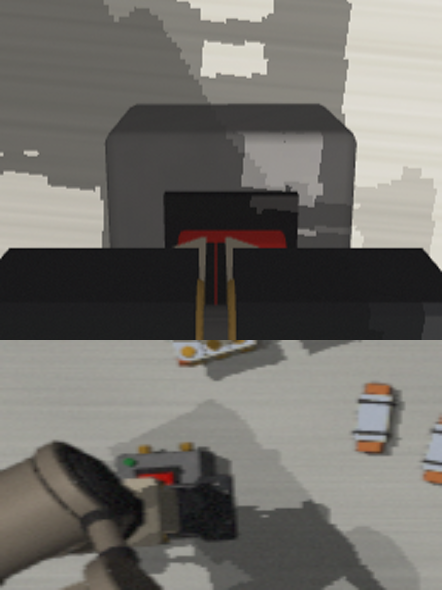

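Call:
{"method": "move_arm", "body": {
  "deltas": [
    {"x": 0,"y": 0,"z": 0.004,"wx": 0,"wy": 0,"wz": 0,"hand": 0},
    {"x": 0,"y": 0,"z": 0.007,"wx": 0,"wy": 0,"wz": 0,"hand": 0}
  ]
}}

```text
time: 4.55
tool_pos: [0.3674, 0.3351, 0.0615]
tool_rot: [-3.142, -0.0, -3.051]
contact_force: [-0.3, 0.3, -0.4]
opening: 0.0001
```

Call:
{"method": "move_arm", "body": {
  "deltas": [
    {"x": 0,"y": 0,"z": 0.003,"wx": 0,"wy": 0,"wz": 0,"hand": 0},
    {"x": 0,"y": 0,"z": 0.006,"wx": 0,"wy": 0,"wz": 0,"hand": 0}
  ]
}}

```text
time: 4.8
tool_pos: [0.3674, 0.3351, 0.0555]
tool_rot: [3.142, -0.0, -3.051]
contact_force: [-1.7, -0.1, 2.9]
opening: 0.0001
```

```bash
python3 - <<'E'
from h import *
snap('side','side4'); snap('wrist','w4'); s=monitor.observe(); print(s['tool_pos'],s['contact_force'],s['opening'])
w=cv2.imread('pics/raw_w4.png')[100:300,150:410]; t=cv2.imread('pics/raw_side4.png')[140:215,155:255]
cv2.imwrite('pics/c7.png',np.vstack([cv2.resize(w,(442,340),interpolation=cv2.INTER_CUBIC),cv2.resize(t,(442,332-74),interpolation=cv2.INTER_CUBIC)]))
E
```

```text
[0.36727371 0.33506723 0.05548577] [-0.47783907 -0.08457072  0.22847421] 0.00023954553278913946
```

View pics/c7.png

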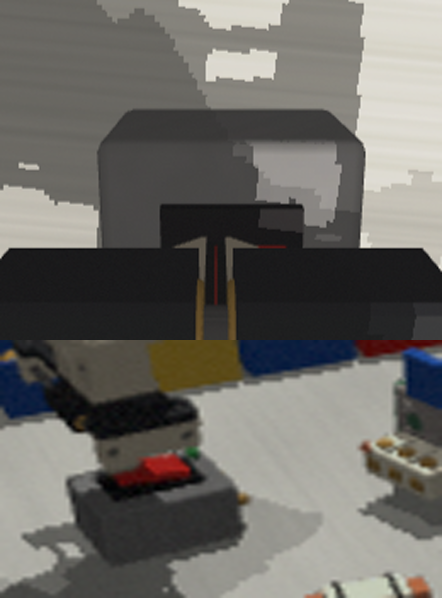

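Call:
{"method": "move_arm", "body": {
  "deltas": [
    {"x": 0,"y": 0,"z": 0.003,"wx": 0,"wy": 0,"wz": 0,"hand": 0},
    {"x": 0,"y": 0,"z": 0.005,"wx": 0,"wy": 0,"wz": 0,"hand": 0}
  ]
}}

```text
time: 5.15
tool_pos: [0.367, 0.3351, 0.0507]
tool_rot: [-3.142, -0.001, -3.051]
contact_force: [-4.7, -0.1, 6.1]
opening: 0.001
```

```bash
python3 - <<'E'
from h import *
s=monitor.observe(); print(s['tool_pos'],s['contact_force'])
E
```

```text
[0.36697444 0.33506407 0.05068526] [-4.69040378 -0.10589352  6.07294659]
```

Call:
{"method": "move_arm", "body": {
  "deltas": [
    {"x": 0,"y": 0,"z": 0.002,"wx": 0,"wy": 0,"wz": 0,"hand": 0},
    {"x": 0,"y": 0,"z": 0.003,"wx": 0,"wy": 0,"wz": 0,"hand": 0}
  ]
}}

```text
time: 5.4
tool_pos: [0.3667, 0.335, 0.0478]
tool_rot: [-3.141, -0.001, -3.051]
contact_force: [-6.2, -0.2, 11.8]
opening: 0.0002
```

```bash
python3 - <<'E'
from h import *
s=monitor.observe(); print(s['tool_pos'],s['contact_force'])
snap('side','side5')
print(cv2.imread('pics/raw_side5.png')[168:186,178:202,2])
E
```

```text
[0.36666549 0.33502949 0.0478388 ] [-6.22019132 -0.23714679 11.77180569]
[[ 10  11   9  10  14  13  17  16  15  29  45  62  74  76  76  82  82  82
   82  75  83  92 146 176]
 [ 15  17  14  17   7  13  44  49  75  74  75  78  80  82  82  81  82  79
   62  45  63  89 135 176]
 [ 12  12  29  46  60  76  76  77  83  81  81  81  82  82  82  83  82  79
   57  34  69  87 133 173]
 [ 59  73  75  76  80  81  82  83  82  79  82  81  81  80  81  83  80  79
   75  70  80  87 136 173]
 [ 79  80  82  80  81  84  82  81  81  83  82  80  83  83  81  80  81  82
   82  79  82  85 108 175]
 [ 82  80  64  75  83  82  81  82  80  82  83  81  83  83  81  81  81  82
   81  68  51  45  88 143]
 [ 80  70  40  51  79  83  81  81  82  81  81  83  82  83  81  93 113 127
  144  47  64  43  92 109]
 [ 81  67  41  58  81  82  81  81  80  84  84  86 110 114 141 145 148 154
  145  50  65  86  96  95]
 [ 84  77  75  79  82  82  83  79  83  77  87 142 147 147 154 154 138 105
   95  69  41  93  94  95]
 [ 83  83  79  78  81  80  79  82  94  77  89 153 154 155 136 106  92  80
   79  52  28  60  95  96]
 [ 74  78  77  76  81  80  75  72  76  76  81 104 135 103  93  78  82  49
   38  25  22  33  71  95]
 [ 55  78  79  72  71  63  66  68  76  77  85  79  91  78  79  50  35  15
   15  12  24  27  35  67]
 [ 30  56  66  69  70  71  73  73  83  80  78  77  80  50  36  19  13  11
    7  16  20   8  21  61]
 [  9  22  36  60  76  79  86  79  80  78  80  51  34  21   9  20   5  14
   11  12  16  26  49  90]
 [ 10   5   9  38  77  81  79  76  76  44  35  14   5  12  10  14   6  22
   37  85  84  84  89  94]
 [ 22   9   6  21  51  73  50  43  38  14  14   1  10   9  23  37  84  87
   84  94  92  93  98  94]
 [ 40  21   6  11  18  35  18  12  10   9  13  31  69  87  87  84  96  94
   95  95  94  91  89  81]
 [ 44  44   9  12   9   3   6  26  26  43  43  42  60  97  97  94  99  94
   89  84  76  67  60  55]]
```

Call:
{"method": "move_arm", "body": {
  "deltas": [
    {"x": 0,"y": 0,"z": -0.05,"wx": 0,"wy": 0,"wz": 0,"hand": 0},
    {"x": 0,"y": -0.03,"z": -0.09,"wx": 0,"wy": 0,"wz": 0,"hand": 0.58},
    {"x": -0.03,"y": -0.08,"z": -0.09,"wx": 0,"wy": 0,"wz": 4,"hand": 0.58},
    {"x": -0.06,"y": -0.13,"z": -0.09,"wx": 0,"wy": 0,"wz": 8,"hand": 0.58},
    {"x": -0.09,"y": -0.18,"z": -0.07,"wx": 0,"wy": 0,"wz": 12,"hand": 0.58},
    {"x": -0.108,"y": -0.23,"z": -0.05,"wx": 0,"wy": 0,"wz": 16,"hand": 0.58},
    {"x": -0.108,"y": -0.23,"z": -0.03,"wx": 0,"wy": 0,"wz": 16,"hand": 0.58},
    {"x": -0.108,"y": -0.23,"z": -0.01,"wx": 0,"wy": 0,"wz": 16,"hand": 0.58}
  ]
}}

```text
time: 6.45
tool_pos: [0.4965, 0.1147, 0.0568]
tool_rot: [3.142, 0.001, 2.951]
contact_force: [-0.6, -0.2, 0.2]
opening: 0.0531
```

```bash
python3 - <<'E'
from h import *
snap('side','side6'); snap('wrist','w5'); 
print(cv2.imread('pics/raw_side6.png')[170:182,178:202,2])
goal([.437,.08,-.022],np.radians(79))
w=cv2.imread('pics/raw_w5.png')[60:300]; t=cv2.imread('pics/raw_side6.png')[160:260,150:290]
cv2.imwrite('pics/c8.png',np.vstack([w,cv2.resize(t,(504,360)) if 0 else cv2.copyMakeBorder(cv2.resize(t,(480,343),interpolation=cv2.INTER_CUBIC),0,0,0,80,0)]))
E
```

```text
[[183 184 183 185 184 184 184 181 182 182 181 182 181 180 179 178 176 177
  178 181 182 181 179 178]
 [182 182 184 184 184 183 183 183 182 181 182 183 183 181 181 182 172 175
  171 127 110 121 180 176]
 [181 181 184 183 183 186 183 183 182 182 181 182 183 184 185 184 180 153
  132  68  48  59 132 178]
 [181 181 181 183 182 183 183 183 183 181 183 182 186 183 183 184 184 176
  116  59  23  38 102 150]
 [179 179 182 184 183 182 182 181 182 184 185 184 184 184 183 183 184 183
  167  52  77  57 111 125]
 [179 182 181 183 181 183 182 185 184 184 185 184 184 184 185 185 187 189
  172  55  76 105 114 114]
 [179 176 155 158 171 183 184 185 184 186 183 184 183 185 187 187 168 120
  107  70  52 114 112 112]
 [151 129 151 178 181 183 184 184 187 185 184 185 186 184 158 119 105  82
   80  53  30  72 112 114]
 [118 109 182 184 185 183 184 185 184 184 185 187 160 118  98  83  81  50
   42  31  22  42  86 112]
 [ 57  74 159 184 183 183 184 185 183 185 158 116 101  81  81  50  36  17
    4   6  25  26  42  84]
 [ 27  34  95 183 184 182 184 184 156 117 101  81  80  52  39  24   7  10
    2  17  20  20  23  67]
 [ 25  25  39 117 187 182 154 114  98  81  81  50  38  16  15  21   0  17
    4  13  16  35  64 107]]
t 6.55 at [0.4947 0.1153 0.0557] q6 -1.3 shift [ 0.0497 -0.0454  0.078 ] turn [-0.1 -0.2  0.2] alt [ 3.000e-01 -1.000e-01 -1.798e+02] F [-0.1  0.5  0.3] op 0.0532
```

View pics/c8.png

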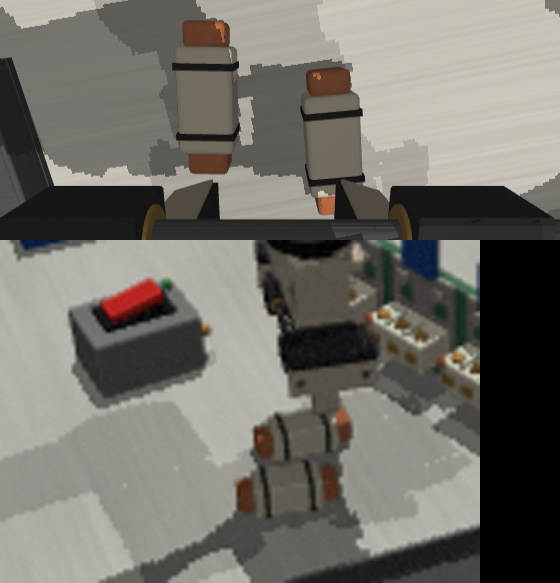

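Rocker is now clearly tipped to off. The wrist view has F2 centred at about (207,157) and F1 at about (331,200); I'll cross-check against the top camera.

```bash
python3 - <<'E'
from h import *
P=viewer.camera_params('wrist')
for n,u,v in(('F2',207,157),('F2a',205,222),('F2b',206,95),('F1',331,200)): print(n,px('',u,v,.03,P).round(4))
print('tcp px',proj('wrist',monitor.observe()['tool_pos']))
E
```

```text
F2 [0.447  0.0852 0.03  ]
F2a [0.4849 0.0747 0.03  ]
F2b [0.4137 0.0927 0.03  ]
F1 [0.4857 0.1511 0.03  ]
tcp px [274.03709608 240.34240724]
```

Call:
{"method": "move_arm", "body": {
  "deltas": [
    {"x": 0.025,"y": -0.022,"z": 0,"wx": 0,"wy": 0,"wz": 0,"hand": 0.6},
    {"x": 0.05,"y": -0.043,"z": 0,"wx": 0,"wy": 0,"wz": 0,"hand": 0.6},
    {"x": 0.05,"y": -0.043,"z": 0.03,"wx": 0,"wy": 0,"wz": 0,"hand": 0.6},
    {"x": 0.05,"y": -0.043,"z": 0.055,"wx": 0,"wy": 0,"wz": 0,"hand": 0.6},
    {"x": 0.05,"y": -0.043,"z": 0.068,"wx": 0,"wy": 0,"wz": 0,"hand": 0.6},
    {"x": 0.05,"y": -0.043,"z": 0.07,"wx": 0,"wy": 0,"wz": 0,"hand": 0.6}
  ]
}}

```text
time: 7.3
tool_pos: [0.4388, 0.0831, -0.0124]
tool_rot: [-3.142, -0.0, 2.953]
contact_force: [-0.0, 0.4, 0.4]
opening: 0.0547
```

Call:
{"method": "move_arm", "body": {
  "deltas": [
    {"x": 0,"y": 0,"z": 0.005,"wx": 0,"wy": 0,"wz": 0,"hand": 0.6},
    {"x": 0,"y": 0,"z": 0.01,"wx": 0,"wy": 0,"wz": 0,"hand": 0.6},
    {"x": 0,"y": 0,"z": 0.01,"wx": 0,"wy": 0,"wz": 0,"hand": 0.2},
    {"x": 0,"y": 0,"z": 0.01,"wx": 0,"wy": 0,"wz": 0,"hand": 0},
    {"x": 0,"y": 0,"z": 0.01,"wx": 0,"wy": 0,"wz": 0,"hand": 0},
    {"x": 0,"y": 0,"z": 0.01,"wx": 0,"wy": 0,"wz": 0,"hand": 0}
  ]
}}

```text
time: 8.05
tool_pos: [0.4388, 0.083, -0.0221]
tool_rot: [3.141, 0.0, 2.953]
contact_force: [-0.4, 0.3, 1.9]
opening: 0.0316
```

```bash
python3 - <<'E'
from h import *
# tray frame
c=np.array([.5035,-.193]); th=np.radians(-1.7); R=np.array([[np.cos(th),-np.sin(th)],[np.sin(th),np.cos(th)]])
for p in((-.058,.06),(-.058,-.06),(.07,.095),(.07,0),(.07,-.095)): print(p,(c+R@p).round(4))
s=(c+R@np.array([-.058,.06]))
goal([*s,.0],np.radians(-1.7)); 
E
```

```text
(-0.058, 0.06) [ 0.4473 -0.1313]
(-0.058, -0.06) [ 0.4437 -0.2513]
(0.07, 0.095) [ 0.5763 -0.1001]
(0.07, 0) [ 0.5735 -0.1951]
(0.07, -0.095) [ 0.5707 -0.29  ]
t 8.05 at [ 0.4388  0.083  -0.0221] q6 -1.37 shift [-0.0485 -0.2089 -0.0221] turn [ 0.   0.  80.9] alt [ -0.    0.  -99.1] F [-0.4  0.3  1.9] op 0.0316
```

Call:
{"method": "move_arm", "body": {
  "deltas": [
    {"x": 0,"y": 0,"z": -0.05,"wx": 0,"wy": 0,"wz": 0,"hand": 0},
    {"x": 0,"y": -0.01,"z": -0.09,"wx": 0,"wy": 0,"wz": 9,"hand": 0},
    {"x": -0.01,"y": -0.05,"z": -0.09,"wx": 0,"wy": 0,"wz": 19,"hand": 0},
    {"x": -0.02,"y": -0.1,"z": -0.09,"wx": 0,"wy": 0,"wz": 29,"hand": 0},
    {"x": -0.03,"y": -0.14,"z": -0.09,"wx": 0,"wy": 0,"wz": 39,"hand": 0},
    {"x": -0.04,"y": -0.18,"z": -0.09,"wx": 0,"wy": 0,"wz": 49,"hand": 0},
    {"x": -0.048,"y": -0.209,"z": -0.09,"wx": 0,"wy": 0,"wz": 59,"hand": 0},
    {"x": -0.048,"y": -0.209,"z": -0.09,"wx": 0,"wy": 0,"wz": 69,"hand": 0}
  ]
}}

```text
time: 9.05
tool_pos: [0.4468, -0.1334, 0.0676]
tool_rot: [3.141, 0.0, 1.74]
contact_force: [-0.8, 0.1, -0.7]
opening: 0.0317
```

```bash
python3 - <<'E'
from h import *
goal([.4473,-.1313,-.015],np.radians(-1.7)); 
E
```

```text
t 9.05 at [ 0.4468 -0.1334  0.0676] q6 -0.62 shift [0.002  0.0009 0.0826] turn [ 0.   0.  11.4] alt [  -0.     0.  -168.6] F [-0.8  0.1 -0.7] op 0.0317
```

Call:
{"method": "move_arm", "body": {
  "deltas": [
    {"x": 0,"y": 0,"z": 0.03,"wx": 0,"wy": 0,"wz": 10,"hand": 0},
    {"x": 0.002,"y": 0.001,"z": 0.06,"wx": 0,"wy": 0,"wz": 11.4,"hand": 0},
    {"x": 0.002,"y": 0.001,"z": 0.076,"wx": 0,"wy": 0,"wz": 11.4,"hand": 0},
    {"x": 0.002,"y": 0.001,"z": 0.081,"wx": 0,"wy": 0,"wz": 11.4,"hand": 0},
    {"x": 0.002,"y": 0.001,"z": 0.083,"wx": 0,"wy": 0,"wz": 11.4,"hand": 0},
    {"x": 0.002,"y": 0.001,"z": 0.083,"wx": 0,"wy": 0,"wz": 11.4,"hand": 0}
  ]
}}

```text
time: 9.8
tool_pos: [0.4477, -0.1293, -0.0148]
tool_rot: [3.141, 0.0, 1.55]
contact_force: [-0.6, -0.9, -1.3]
opening: 0.0318
```

Call:
{"method": "move_arm", "body": {
  "deltas": [
    {"x": 0,"y": 0,"z": 0.003,"wx": 0,"wy": 0,"wz": 0,"hand": 0},
    {"x": 0,"y": 0,"z": 0.003,"wx": 0,"wy": 0,"wz": 0,"hand": 0}
  ]
}}

```text
time: 10.05
tool_pos: [0.448, -0.1295, -0.0172]
tool_rot: [3.14, 0.001, 1.55]
contact_force: [-0.6, 0.4, 6.7]
opening: 0.0319
```

Call:
{"method": "move_arm", "body": {
  "deltas": [
    {"x": 0,"y": 0,"z": 0.002,"wx": 0,"wy": 0,"wz": 0,"hand": 0.6},
    {"x": 0,"y": 0,"z": 0.002,"wx": 0,"wy": 0,"wz": 0,"hand": 0.6},
    {"x": 0,"y": 0,"z": 0,"wx": 0,"wy": 0,"wz": 0,"hand": 0.6},
    {"x": 0,"y": 0,"z": -0.06,"wx": 0,"wy": 0,"wz": 0,"hand": 0.7},
    {"x": 0,"y": 0,"z": -0.1,"wx": 0,"wy": 0,"wz": 0,"hand": 0.7}
  ]
}}

```text
time: 10.68
tool_pos: [0.4476, -0.1293, 0.0834]
tool_rot: [3.141, 0.0, 1.55]
contact_force: [0.4, -0.9, -0.6]
opening: 0.0641
```

```bash
cat >> h.py <<'E'
def ends(z=.03,cam='top',box=(195,190,300,300)):
    im=viewer.read_camera(cam)[:,:,::-1]; x0,y0,x1,y1=box
    hsv=cv2.cvtColor(np.ascontiguousarray(im[y0:y1,x0:x1]),cv2.COLOR_BGR2HSV)
    m=cv2.inRange(hsv,(5,110,60),(18,255,255)); n,l,st,c=cv2.connectedComponentsWithStats(m)
    for i in range(1,n):
        if st[i,4]>=12: u,v=c[i]+[x0,y0]; print('orange',st[i,4],(u.round(1),v.round(1)),px(cam,u,v,z).round(4))
E
python3 - <<'E'
from h import *
ends(.028,'top',(195,190,390,300))
goal([.486,.15,.03],np.radians(85))
E
```

```text
orange 33 (np.float64(221.7), np.float64(221.2)) [0.527  0.1464 0.028 ]
orange 35 (np.float64(219.5), np.float64(246.6)) [0.4516 0.1517 0.028 ]
t 10.72 at [ 0.45   -0.1304  0.0879] q6 -0.43 shift [0.2812 0.0298 0.0572] turn [  0.2   0.5 -86.2] alt [ 0.5 -0.2 93.8] F [ 2.6 -0.8  3.9] op 0.0641
```

Call:
{"method": "move_arm", "body": {
  "deltas": [
    {"x": 0.05,"y": 0.005,"z": 0,"wx": 0,"wy": 0,"wz": -10,"hand": 0.7},
    {"x": 0.1,"y": 0.01,"z": 0,"wx": 0,"wy": 0,"wz": -20,"hand": 0.7},
    {"x": 0.15,"y": 0.015,"z": 0,"wx": 0,"wy": 0,"wz": -30,"hand": 0.7},
    {"x": 0.2,"y": 0.02,"z": 0,"wx": 0,"wy": 0,"wz": -40,"hand": 0.7},
    {"x": 0.24,"y": 0.025,"z": 0,"wx": 0,"wy": 0,"wz": -50,"hand": 0.7},
    {"x": 0.27,"y": 0.03,"z": 0,"wx": 0,"wy": 0,"wz": -60,"hand": 0.7},
    {"x": 0.28,"y": 0.032,"z": 0,"wx": 0,"wy": 0,"wz": -70,"hand": 0.7},
    {"x": 0.28,"y": 0.032,"z": 0.02,"wx": 0,"wy": 0,"wz": -80,"hand": 0.7}
  ]
}}

```text
time: 11.72
tool_pos: [0.4862, 0.1513, 0.0624]
tool_rot: [3.141, 0.003, 2.954]
contact_force: [0.1, 0.2, -0.4]
opening: 0.0644
```

```bash
python3 - <<'E'
from h import *
goal([.488,.149,-.022],np.radians(86))
E
```

```text
t 11.72 at [0.4862 0.1513 0.0624] q6 -1.23 shift [-0.002  -0.002   0.0844] turn [ 0.1  0.2 -6.8] alt [ 3.000e-01 -1.000e-01  1.732e+02] F [ 0.1  0.2 -0.4] op 0.0644
```

Call:
{"method": "move_arm", "body": {
  "deltas": [
    {"x": -0.002,"y": -0.002,"z": 0.03,"wx": 0,"wy": 0,"wz": -6.8,"hand": 0.7},
    {"x": -0.002,"y": -0.002,"z": 0.06,"wx": 0,"wy": 0,"wz": -6.8,"hand": 0.7},
    {"x": -0.002,"y": -0.002,"z": 0.08,"wx": 0,"wy": 0,"wz": -6.8,"hand": 0.6},
    {"x": -0.002,"y": -0.002,"z": 0.084,"wx": 0,"wy": 0,"wz": -6.8,"hand": 0.3},
    {"x": -0.002,"y": -0.002,"z": 0.084,"wx": 0,"wy": 0,"wz": -6.8,"hand": 0},
    {"x": -0.002,"y": -0.002,"z": 0.084,"wx": 0,"wy": 0,"wz": -6.8,"hand": 0},
    {"x": -0.002,"y": -0.002,"z": 0.084,"wx": 0,"wy": 0,"wz": -6.8,"hand": 0}
  ]
}}

```text
time: 12.6
tool_pos: [0.4873, 0.1479, -0.0215]
tool_rot: [3.141, 0.002, 3.065]
contact_force: [0.4, 0.2, 2.6]
opening: 0.0317
```

```bash
python3 - <<'E'
from h import *
goal([.4437,-.2513,-.015],np.radians(-1.7))
E
```

```text
t 12.6 at [ 0.4873  0.1479 -0.0215] q6 -1.35 shift [ 0.0129 -0.4013 -0.0067] turn [ 0.1  0.1 87.3] alt [ -0.1   0.1 -92.7] F [0.4 0.2 2.6] op 0.0317
```

Call:
{"method": "move_arm", "body": {
  "deltas": [
    {"x": 0,"y": 0,"z": -0.05,"wx": 0,"wy": 0,"wz": 0,"hand": 0},
    {"x": 0,"y": -0.01,"z": -0.1,"wx": 0,"wy": 0,"wz": 10,"hand": 0},
    {"x": 0.002,"y": -0.06,"z": -0.1,"wx": 0,"wy": 0,"wz": 20,"hand": 0},
    {"x": 0.004,"y": -0.12,"z": -0.1,"wx": 0,"wy": 0,"wz": 30,"hand": 0},
    {"x": 0.006,"y": -0.18,"z": -0.1,"wx": 0,"wy": 0,"wz": 40,"hand": 0},
    {"x": 0.008,"y": -0.24,"z": -0.1,"wx": 0,"wy": 0,"wz": 50,"hand": 0},
    {"x": 0.01,"y": -0.3,"z": -0.1,"wx": 0,"wy": 0,"wz": 60,"hand": 0},
    {"x": 0.012,"y": -0.36,"z": -0.1,"wx": 0,"wy": 0,"wz": 70,"hand": 0}
  ]
}}

```text
time: 13.6
tool_pos: [0.4467, -0.2122, 0.0782]
tool_rot: [3.141, 0.001, 1.837]
contact_force: [0.9, 0.2, -1.5]
opening: 0.032
```

```bash
python3 - <<'E'
from h import *
goal([.4437,-.2513,-.015],np.radians(-1.7))
E
```

```text
t 13.6 at [ 0.4467 -0.2122  0.0782] q6 -0.87 shift [-0.0368 -0.0133  0.0932] turn [ 0.  0. 17.] alt [-0.00e+00  1.00e-01 -1.63e+02] F [ 0.9  0.2 -1.5] op 0.032
```

Call:
{"method": "move_arm", "body": {
  "deltas": [
    {"x": -0.037,"y": -0.013,"z": 0,"wx": 0,"wy": 0,"wz": 10,"hand": 0},
    {"x": -0.037,"y": -0.013,"z": 0.03,"wx": 0,"wy": 0,"wz": 17,"hand": 0},
    {"x": -0.037,"y": -0.013,"z": 0.06,"wx": 0,"wy": 0,"wz": 17,"hand": 0},
    {"x": -0.037,"y": -0.013,"z": 0.085,"wx": 0,"wy": 0,"wz": 17,"hand": 0},
    {"x": -0.037,"y": -0.013,"z": 0.092,"wx": 0,"wy": 0,"wz": 17,"hand": 0},
    {"x": -0.037,"y": -0.013,"z": 0.096,"wx": 0,"wy": 0,"wz": 17,"hand": 0},
    {"x": -0.037,"y": -0.013,"z": 0.096,"wx": 0,"wy": 0,"wz": 17,"hand": 0}
  ]
}}

```text
time: 14.48
tool_pos: [0.4445, -0.2493, -0.0165]
tool_rot: [3.141, 0.0, 1.547]
contact_force: [-4.3, 2.0, 6.9]
opening: 0.0321
```

Call:
{"method": "move_arm", "body": {
  "deltas": [
    {"x": 0,"y": 0,"z": 0.0,"wx": 0,"wy": 0,"wz": 0,"hand": 0.6},
    {"x": 0,"y": 0,"z": 0.0,"wx": 0,"wy": 0,"wz": 0,"hand": 0.6},
    {"x": 0,"y": 0,"z": 0,"wx": 0,"wy": 0,"wz": 0,"hand": 0.6},
    {"x": 0,"y": 0,"z": -0.06,"wx": 0,"wy": 0,"wz": 0,"hand": 0.8},
    {"x": 0,"y": 0,"z": -0.12,"wx": 0,"wy": 0,"wz": 0,"hand": 0.8},
    {"x": 0,"y": 0,"z": -0.18,"wx": 0,"wy": 0,"wz": 0,"hand": 0.8},
    {"x": 0,"y": 0,"z": -0.22,"wx": 0,"wy": 0,"wz": 0,"hand": 0.8}
  ]
}}

```text
time: 15.35
tool_pos: [0.4451, -0.2498, 0.2048]
tool_rot: [3.139, 0.002, 1.546]
contact_force: [0.3, 0.1, 0.1]
opening: 0.0734
```

```bash
python3 - <<'E'
from h import *
# stage over right tab
ends(.03,'top',(280,180,395,275))
goal([.672,.116,.18],np.radians(20.8))
E
```

```text
orange 37 (np.float64(305.2), np.float64(247.4)) [ 0.4484 -0.1015  0.03  ]
orange 31 (np.float64(331.5), np.float64(248.4)) [ 0.4454 -0.179   0.03  ]
orange 38 (np.float64(343.0), np.float64(248.5)) [ 0.445 -0.213  0.03 ]
t 15.4 at [ 0.4469 -0.2511  0.2095] q6 -0.64 shift [0.3726 0.2159 0.029 ] turn [  0.4   0.5 -22.2] alt [  0.7  -0.6 157.8] F [ 2.  -0.9  3.7] op 0.0739
```

Call:
{"method": "move_arm", "body": {
  "deltas": [
    {"x": 0.05,"y": 0.03,"z": 0,"wx": 0,"wy": 0,"wz": -3,"hand": 0.8},
    {"x": 0.1,"y": 0.058,"z": 0,"wx": 0,"wy": 0,"wz": -6,"hand": 0.8},
    {"x": 0.15,"y": 0.087,"z": 0,"wx": 0,"wy": 0,"wz": -9,"hand": 0.8},
    {"x": 0.2,"y": 0.116,"z": 0,"wx": 0,"wy": 0,"wz": -12,"hand": 0.8},
    {"x": 0.25,"y": 0.145,"z": 0,"wx": 0,"wy": 0,"wz": -15,"hand": 0.8},
    {"x": 0.3,"y": 0.174,"z": 0,"wx": 0,"wy": 0,"wz": -18,"hand": 0.8},
    {"x": 0.35,"y": 0.2,"z": 0.01,"wx": 0,"wy": 0,"wz": -22,"hand": 0.8},
    {"x": 0.372,"y": 0.216,"z": 0.02,"wx": 0,"wy": 0,"wz": -22,"hand": 0.8}
  ]
}}

```text
time: 16.4
tool_pos: [0.6702, 0.1204, 0.1806]
tool_rot: [-3.141, -0.001, 1.934]
contact_force: [0.0, -0.1, 0.1]
opening: 0.0734
```

```bash
python3 - <<'E'
from h import *
import pickle
s=monitor.observe(); P=viewer.camera_params('wrist'); pickle.dump(P,open('P6','wb'))
snap('wrist','w6'); goal([.672,.116,.18],np.radians(20.8)); print(proj('wrist',[.672,.116,.17]))
E
```

```text
t 16.45 at [0.6705 0.1222 0.1784] q6 -0.3 shift [-0.0063 -0.0008 -0.0016] turn [-0.1 -0.1  0. ] alt [ 2.0e-01 -1.0e-01 -1.8e+02] F [-2.5  1.1 -1.4] op 0.0733
[275.3414569  246.66028869]
```

View pics/w6.png

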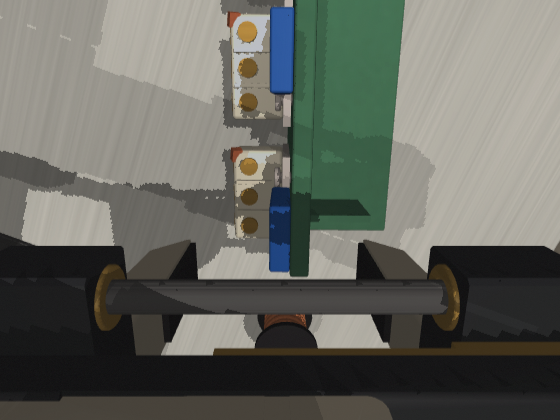

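```bash
python3 - <<'E'
from h import *
import pickle
P=pickle.load(open('P6','rb'))
for u,v in((281,188),(281,229),(281,271),(283,8),(283,93)): print((u,v),px('',u,v,.17,P).round(4))
t=px('',281,230,.17,P)
goal([t[0],t[1],.12],np.radians(20.8))
E
```

```text
(281, 188) [0.6628 0.1466 0.17  ]
(281, 229) [0.6712 0.1245 0.17  ]
(281, 271) [0.6804 0.1005 0.17  ]
(283, 8) [0.632  0.2299 0.17  ]
(283, 93) [0.646  0.1933 0.17  ]
t 16.45 at [0.6705 0.1222 0.1784] q6 -0.3 shift [0.0013 0.0015 0.0584] turn [-0.1 -0.1  0. ] alt [ 2.0e-01 -1.0e-01 -1.8e+02] F [-2.5  1.1 -1.4] op 0.0733
```

Call:
{"method": "move_arm", "body": {
  "deltas": [
    {"x": -0.004,"y": 0.001,"z": 0.02,"wx": 0,"wy": 0,"wz": 0,"hand": 0.7},
    {"x": -0.004,"y": 0.001,"z": 0.045,"wx": 0,"wy": 0,"wz": 0,"hand": 0.7},
    {"x": -0.004,"y": 0.001,"z": 0.07,"wx": 0,"wy": 0,"wz": 0,"hand": 0.6},
    {"x": -0.004,"y": 0.001,"z": 0.08,"wx": 0,"wy": 0,"wz": 0,"hand": 0.4},
    {"x": -0.004,"y": 0.001,"z": 0.08,"wx": 0,"wy": 0,"wz": 0,"hand": 0.15},
    {"x": -0.004,"y": 0.001,"z": 0.08,"wx": 0,"wy": 0,"wz": 0,"hand": 0},
    {"x": -0.004,"y": 0.001,"z": 0.08,"wx": 0,"wy": 0,"wz": 0,"hand": 0},
    {"x": -0.004,"y": 0.001,"z": 0.08,"wx": 0,"wy": 0,"wz": 0,"hand": 0}
  ],
  "grip_force": 40
}}

```text
time: 17.45
tool_pos: [0.6736, 0.1143, 0.1029]
tool_rot: [3.137, 0.001, 1.93]
contact_force: [2.2, 0.1, -0.2]
opening: 0.0116
```

Call:
{"method": "move_arm", "body": {
  "deltas": [
    {"x": 0,"y": 0,"z": 0,"wx": 0,"wy": 0,"wz": 0,"hand": 0},
    {"x": 0,"y": 0,"z": 0,"wx": 0,"wy": 0,"wz": 0,"hand": 0}
  ]
}}

```text
time: 17.7
tool_pos: [0.6735, 0.1142, 0.1028]
tool_rot: [3.137, 0.001, 1.93]
contact_force: [5.7, 2.2, 1.4]
opening: 0.0118
```

Call:
{"method": "move_arm", "body": {
  "deltas": [
    {"x": 0,"y": 0,"z": -0.01,"wx": 0,"wy": 0,"wz": 0,"hand": 0},
    {"x": 0,"y": 0,"z": -0.02,"wx": 0,"wy": 0,"wz": 0,"hand": 0},
    {"x": 0,"y": 0,"z": -0.02,"wx": 0,"wy": 0,"wz": 0,"hand": 0}
  ]
}}

```text
time: 18.08
tool_pos: [0.6714, 0.1136, 0.1217]
tool_rot: [-3.14, -0.0, 1.93]
contact_force: [-0.3, 0.4, -3.5]
opening: 0.0118
```

Call:
{"method": "move_arm", "body": {
  "deltas": [
    {"x": 0,"y": -0.01,"z": 0,"wx": 0,"wy": 0,"wz": 0,"hand": 0},
    {"x": 0,"y": -0.02,"z": 0,"wx": 0,"wy": 0,"wz": 0,"hand": 0}
  ]
}}

```text
time: 18.32
tool_pos: [0.6517, 0.1064, 0.1209]
tool_rot: [-3.139, -0.001, 1.93]
contact_force: [0.3, 0.5, -3.2]
opening: 0.0121
```

Call:
{"method": "move_arm", "body": {
  "deltas": [
    {"x": 0,"y": -0.03,"z": 0,"wx": 0,"wy": 0,"wz": 0,"hand": 0},
    {"x": 0,"y": -0.04,"z": -0.04,"wx": 0,"wy": 0,"wz": 0,"hand": 0},
    {"x": -0.03,"y": -0.05,"z": -0.09,"wx": 0,"wy": 0,"wz": 4,"hand": 0},
    {"x": -0.08,"y": -0.06,"z": -0.1,"wx": 0,"wy": 0,"wz": 8,"hand": 0},
    {"x": -0.13,"y": -0.08,"z": -0.1,"wx": 0,"wy": 0,"wz": 12,"hand": 0},
    {"x": -0.18,"y": -0.1,"z": -0.1,"wx": 0,"wy": 0,"wz": 16,"hand": 0},
    {"x": -0.23,"y": -0.13,"z": -0.1,"wx": 0,"wy": 0,"wz": 20,"hand": 0},
    {"x": -0.28,"y": -0.16,"z": -0.1,"wx": 0,"wy": 0,"wz": 22,"hand": 0}
  ]
}}

```text
time: 19.32
tool_pos: [0.6005, -0.2132, 0.2214]
tool_rot: [-3.141, -0.0, 1.545]
contact_force: [0.2, 0.3, -3.3]
opening: 0.0117
```

```bash
python3 - <<'E'
from h import *
goal([.5707,-.294,.08],np.radians(-1.7))
E
```

```text
t 19.32 at [ 0.6005 -0.2132  0.2214] q6 -0.44 shift [-0.0816 -0.0276  0.1414] turn [-0.1 -0.   0.2] alt [ 0.000e+00 -1.000e-01 -1.798e+02] F [ 0.2  0.3 -3.3] op 0.0117
```

Call:
{"method": "move_arm", "body": {
  "deltas": [
    {"x": -0.045,"y": -0.015,"z": 0.03,"wx": 0,"wy": 0,"wz": 0,"hand": 0},
    {"x": -0.082,"y": -0.028,"z": 0.07,"wx": 0,"wy": 0,"wz": 0,"hand": 0},
    {"x": -0.082,"y": -0.028,"z": 0.11,"wx": 0,"wy": 0,"wz": 0,"hand": 0},
    {"x": -0.082,"y": -0.028,"z": 0.135,"wx": 0,"wy": 0,"wz": 0,"hand": 0},
    {"x": -0.082,"y": -0.028,"z": 0.143,"wx": 0,"wy": 0,"wz": 0,"hand": 0},
    {"x": -0.082,"y": -0.028,"z": 0.143,"wx": 0,"wy": 0,"wz": 0,"hand": 0}
  ]
}}

```text
time: 20.08
tool_pos: [0.5718, -0.2927, 0.079]
tool_rot: [-3.141, -0.0, 1.547]
contact_force: [0.1, -0.1, -2.4]
opening: 0.0123
```

```bash
python3 - <<'E'
from h import *
snap('side','side7',(220,210,370,370),3.7); s=monitor.observe(); print(s['tool_pos'],s['contact_force'])
E
```

```text
[ 0.57236298 -0.29304506  0.07980566] [ 0.02384342 -0.37770502 -2.81000248]
```

View pics/side7.png

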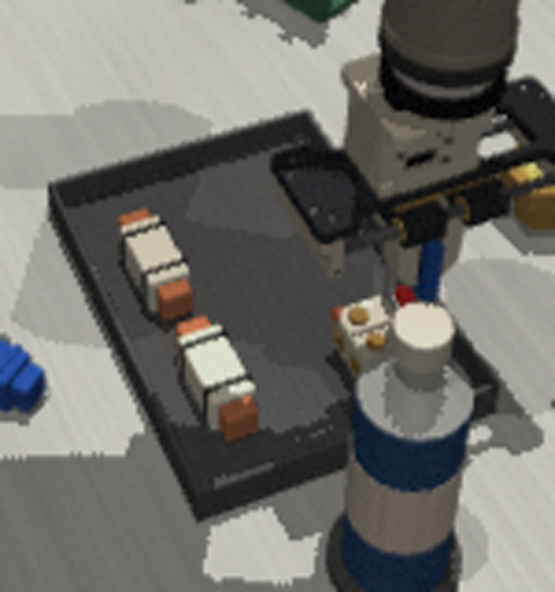

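Both carriers lie flat along the tray's near side, at about (155,265) and (215,370). The block is hanging inside the tray behind the canister. I'll lower it until it touches.

Call:
{"method": "move_arm", "body": {
  "deltas": [
    {"x": 0,"y": 0,"z": 0.003,"wx": 0,"wy": 0,"wz": 0,"hand": 0},
    {"x": 0,"y": 0,"z": 0.006,"wx": 0,"wy": 0,"wz": 0,"hand": 0},
    {"x": 0,"y": 0,"z": 0.006,"wx": 0,"wy": 0,"wz": 0,"hand": 0}
  ]
}}

```text
time: 20.5
tool_pos: [0.5724, -0.2931, 0.0732]
tool_rot: [3.14, 0.001, 1.546]
contact_force: [0.9, -0.4, -1.4]
opening: 0.0118
```

Call:
{"method": "move_arm", "body": {
  "deltas": [
    {"x": 0,"y": 0,"z": 0.002,"wx": 0,"wy": 0,"wz": 0,"hand": 0},
    {"x": 0,"y": 0,"z": 0.004,"wx": 0,"wy": 0,"wz": 0,"hand": 0},
    {"x": 0,"y": 0,"z": 0.004,"wx": 0,"wy": 0,"wz": 0,"hand": 0}
  ]
}}

```text
time: 20.88
tool_pos: [0.5728, -0.2932, 0.0731]
tool_rot: [3.138, 0.002, 1.547]
contact_force: [-4.5, 3.9, 21.3]
opening: 0.0118
```

Call:
{"method": "move_arm", "body": {
  "deltas": [
    {"x": 0,"y": 0,"z": -0.003,"wx": 0,"wy": 0,"wz": 0,"hand": 0},
    {"x": 0,"y": 0,"z": -0.003,"wx": 0,"wy": 0,"wz": 0,"hand": 0.4},
    {"x": 0,"y": 0,"z": -0.003,"wx": 0,"wy": 0,"wz": 0,"hand": 0.4},
    {"x": 0,"y": 0,"z": -0.003,"wx": 0,"wy": 0,"wz": 0,"hand": 0.4},
    {"x": 0,"y": 0,"z": -0.003,"wx": 0,"wy": 0,"wz": 0,"hand": 0.4},
    {"x": 0,"y": 0,"z": -0.04,"wx": 0,"wy": 0,"wz": 0,"hand": 0.4},
    {"x": 0,"y": 0,"z": -0.09,"wx": 0,"wy": 0,"wz": 0,"hand": 0.6},
    {"x": 0,"y": 0,"z": -0.11,"wx": 0,"wy": 0,"wz": 0,"hand": 0.6}
  ]
}}

```text
time: 21.88
tool_pos: [0.5731, -0.2936, 0.1821]
tool_rot: [3.137, 0.003, 1.546]
contact_force: [0.0, 0.4, 0.6]
opening: 0.0519
```

```bash
python3 - <<'E'
from h import *
r=np.radians(20.8); T=np.array([.6735,.1142])+.1*np.array([-np.sin(r),np.cos(r)]); print(T)
goal([*T,.18],r)
E
```

```text
[0.6379893  0.20768257]
t 21.88 at [ 0.5731 -0.2936  0.1821] q6 -0.57 shift [0.5027 0.0526 0.0011] turn [  0.2   0.2 -22.2] alt [  0.3  -0.3 157.8] F [0.  0.4 0.6] op 0.0519
```

Call:
{"method": "move_arm", "body": {
  "deltas": [
    {"x": 0.06,"y": 0.006,"z": -0.01,"wx": 0,"wy": 0,"wz": -3,"hand": 0.7},
    {"x": 0.12,"y": 0.012,"z": -0.02,"wx": 0,"wy": 0,"wz": -6,"hand": 0.7},
    {"x": 0.18,"y": 0.018,"z": -0.02,"wx": 0,"wy": 0,"wz": -9,"hand": 0.7},
    {"x": 0.24,"y": 0.024,"z": -0.02,"wx": 0,"wy": 0,"wz": -12,"hand": 0.7},
    {"x": 0.3,"y": 0.03,"z": -0.02,"wx": 0,"wy": 0,"wz": -15,"hand": 0.7},
    {"x": 0.36,"y": 0.036,"z": -0.02,"wx": 0,"wy": 0,"wz": -18,"hand": 0.7},
    {"x": 0.42,"y": 0.042,"z": -0.01,"wx": 0,"wy": 0,"wz": -20,"hand": 0.7},
    {"x": 0.48,"y": 0.05,"z": 0,"wx": 0,"wy": 0,"wz": -22,"hand": 0.7}
  ]
}}

```text
time: 22.88
tool_pos: [0.6338, 0.1877, 0.1787]
tool_rot: [3.141, 0.0, 1.932]
contact_force: [0.9, -0.3, -0.1]
opening: 0.0645
```

```bash
python3 - <<'E'
from h import *
goal([.6385,.211,.103],np.radians(20.8))
im=viewer.read_camera('wrist')[:,:,::-1]; P=viewer.camera_params('wrist')
hsv=cv2.cvtColor(np.ascontiguousarray(im),cv2.COLOR_BGR2HSV); m=cv2.inRange(hsv,(105,120,50),(125,255,255)); m[300:]=0
n,l,st,c=cv2.connectedComponentsWithStats(m)
for i in range(1,n):
    if st[i,4]>150:
        x,y,w,h,a=st[i]; print(st[i],'far end top centre',px('wrist',x+w/2,y+h,.17,P).round(4))
E
```

```text
t 22.88 at [0.6338 0.1877 0.1787] q6 -0.19 shift [0.0202 0.0126 0.0757] turn [ 0.   0.  -0.1] alt [ 0.000e+00 -1.000e-01  1.799e+02] F [ 0.9 -0.3 -0.1] op 0.0645
[ 290    0   27   53 1288] far end top centre [0.6108 0.2892 0.17  ]
[ 288  152   24   82 1779] far end top centre [0.644  0.2021 0.17  ]
```

Call:
{"method": "move_arm", "body": {
  "deltas": [
    {"x": 0.02,"y": 0.013,"z": 0.0,"wx": 0,"wy": 0,"wz": 0,"hand": 0.7},
    {"x": 0.02,"y": 0.013,"z": 0.02,"wx": 0,"wy": 0,"wz": 0,"hand": 0.7},
    {"x": 0.02,"y": 0.013,"z": 0.045,"wx": 0,"wy": 0,"wz": 0,"hand": 0.7},
    {"x": 0.02,"y": 0.013,"z": 0.07,"wx": 0,"wy": 0,"wz": 0,"hand": 0.6},
    {"x": 0.02,"y": 0.013,"z": 0.076,"wx": 0,"wy": 0,"wz": 0,"hand": 0.4},
    {"x": 0.02,"y": 0.013,"z": 0.076,"wx": 0,"wy": 0,"wz": 0,"hand": 0.15},
    {"x": 0.02,"y": 0.013,"z": 0.076,"wx": 0,"wy": 0,"wz": 0,"hand": 0},
    {"x": 0.02,"y": 0.013,"z": 0.076,"wx": 0,"wy": 0,"wz": 0,"hand": 0}
  ]
}}

```text
time: 23.92
tool_pos: [0.6394, 0.2091, 0.1039]
tool_rot: [3.14, 0.0, 1.93]
contact_force: [-0.0, 0.1, -0.4]
opening: 0.0197
```

Call:
{"method": "move_arm", "body": {
  "deltas": [
    {"x": 0,"y": 0,"z": 0,"wx": 0,"wy": 0,"wz": 0,"hand": 0},
    {"x": 0,"y": 0,"z": 0,"wx": 0,"wy": 0,"wz": 0,"hand": 0}
  ]
}}

```text
time: 24.18
tool_pos: [0.6392, 0.2091, 0.1035]
tool_rot: [3.14, 0.0, 1.93]
contact_force: [-0.6, 0.0, 2.3]
opening: 0.0118
```

Call:
{"method": "move_arm", "body": {
  "deltas": [
    {"x": 0,"y": 0,"z": 0,"wx": 0,"wy": 0,"wz": 0,"hand": 0},
    {"x": 0,"y": 0,"z": -0.01,"wx": 0,"wy": 0,"wz": 0,"hand": 0},
    {"x": 0,"y": 0,"z": -0.02,"wx": 0,"wy": 0,"wz": 0,"hand": 0},
    {"x": 0,"y": 0,"z": -0.02,"wx": 0,"wy": 0,"wz": 0,"hand": 0}
  ]
}}

```text
time: 24.68
tool_pos: [0.639, 0.2091, 0.1236]
tool_rot: [3.141, 0.0, 1.93]
contact_force: [0.0, 0.3, -5.3]
opening: 0.0119
```

Call:
{"method": "move_arm", "body": {
  "deltas": [
    {"x": 0,"y": -0.01,"z": 0,"wx": 0,"wy": 0,"wz": 0,"hand": 0},
    {"x": 0,"y": -0.02,"z": 0,"wx": 0,"wy": 0,"wz": 0,"hand": 0}
  ]
}}

```text
time: 24.92
tool_pos: [0.6187, 0.2016, 0.1221]
tool_rot: [-3.14, -0.0, 1.93]
contact_force: [0.4, -0.6, -4.0]
opening: 0.0116
```

Call:
{"method": "move_arm", "body": {
  "deltas": [
    {"x": 0,"y": -0.03,"z": 0,"wx": 0,"wy": 0,"wz": 0,"hand": 0},
    {"x": 0,"y": -0.04,"z": -0.04,"wx": 0,"wy": 0,"wz": 0,"hand": 0},
    {"x": -0.03,"y": -0.06,"z": -0.09,"wx": 0,"wy": 0,"wz": 4,"hand": 0},
    {"x": -0.08,"y": -0.08,"z": -0.1,"wx": 0,"wy": 0,"wz": 8,"hand": 0},
    {"x": -0.13,"y": -0.1,"z": -0.1,"wx": 0,"wy": 0,"wz": 12,"hand": 0},
    {"x": -0.18,"y": -0.12,"z": -0.1,"wx": 0,"wy": 0,"wz": 16,"hand": 0},
    {"x": -0.23,"y": -0.14,"z": -0.1,"wx": 0,"wy": 0,"wz": 20,"hand": 0},
    {"x": -0.28,"y": -0.16,"z": -0.1,"wx": 0,"wy": 0,"wz": 22.3,"hand": 0}
  ]
}}

```text
time: 25.92
tool_pos: [0.5677, -0.1179, 0.2227]
tool_rot: [-3.141, -0.0, 1.54]
contact_force: [0.6, -0.8, -3.5]
opening: 0.0115
```

```bash
python3 - <<'E'
from h import *
goal([.5735,-.198,.08],np.radians(-1.7))
E
```

```text
t 25.93 at [ 0.5677 -0.1179  0.2227] q6 -0.31 shift [-0.08    0.0084  0.1426] turn [-0.  -0.  -0.1] alt [ -0.    0.  179.9] F [ 0.6 -0.8 -3.5] op 0.0115
```

Call:
{"method": "move_arm", "body": {
  "deltas": [
    {"x": -0.045,"y": 0.004,"z": 0.02,"wx": 0,"wy": 0,"wz": 0,"hand": 0},
    {"x": -0.08,"y": 0.008,"z": 0.05,"wx": 0,"wy": 0,"wz": 0,"hand": 0},
    {"x": -0.08,"y": 0.008,"z": 0.09,"wx": 0,"wy": 0,"wz": 0,"hand": 0},
    {"x": -0.08,"y": 0.008,"z": 0.125,"wx": 0,"wy": 0,"wz": 0,"hand": 0},
    {"x": -0.08,"y": 0.008,"z": 0.143,"wx": 0,"wy": 0,"wz": 0,"hand": 0},
    {"x": -0.08,"y": 0.008,"z": 0.146,"wx": 0,"wy": 0,"wz": 0,"hand": 0},
    {"x": -0.08,"y": 0.008,"z": 0.149,"wx": 0,"wy": 0,"wz": 0,"hand": 0},
    {"x": -0.08,"y": 0.008,"z": 0.149,"wx": 0,"wy": 0,"wz": 0,"hand": 0}
  ]
}}

```text
time: 26.92
tool_pos: [0.5748, -0.1967, 0.0746]
tool_rot: [3.14, 0.001, 1.541]
contact_force: [0.2, -0.5, -3.8]
opening: 0.0116
```

Call:
{"method": "move_arm", "body": {
  "deltas": [
    {"x": 0,"y": 0,"z": 0.002,"wx": 0,"wy": 0,"wz": 0,"hand": 0},
    {"x": 0,"y": 0,"z": 0.003,"wx": 0,"wy": 0,"wz": 0,"hand": 0},
    {"x": 0,"y": 0,"z": 0.003,"wx": 0,"wy": 0,"wz": 0,"hand": 0}
  ]
}}

```text
time: 27.3
tool_pos: [0.5754, -0.1971, 0.0738]
tool_rot: [3.138, 0.002, 1.541]
contact_force: [-2.7, 1.1, 10.9]
opening: 0.0118
```

Call:
{"method": "move_arm", "body": {
  "deltas": [
    {"x": 0,"y": 0,"z": -0.002,"wx": 0,"wy": 0,"wz": 0,"hand": 0.4},
    {"x": 0,"y": 0,"z": -0.002,"wx": 0,"wy": 0,"wz": 0,"hand": 0.4},
    {"x": 0,"y": 0,"z": -0.002,"wx": 0,"wy": 0,"wz": 0,"hand": 0.4},
    {"x": 0,"y": 0,"z": -0.002,"wx": 0,"wy": 0,"wz": 0,"hand": 0.4},
    {"x": 0,"y": 0,"z": -0.05,"wx": 0,"wy": 0,"wz": 0,"hand": 0.4},
    {"x": 0.02,"y": 0.0,"z": -0.1,"wx": 0,"wy": 0,"wz": -3,"hand": 0.6},
    {"x": 0.08,"y": 0,"z": -0.12,"wx": 0,"wy": 0,"wz": -6,"hand": 0.7},
    {"x": 0.14,"y": 0,"z": -0.12,"wx": 0,"wy": 0,"wz": -9,"hand": 0.7}
  ]
}}

```text
time: 28.3
tool_pos: [0.5797, -0.0559, 0.1929]
tool_rot: [3.137, 0.001, 1.698]
contact_force: [0.3, -0.2, 0.4]
opening: 0.0613
```

```bash
python3 - <<'E'
from h import *
goal([.604,.3025,.18],np.radians(20.8))
E
```

```text
t 28.3 at [ 0.5797 -0.0559  0.1929] q6 -0.36 shift [0.3524 0.0697 0.0127] turn [  0.2   0.1 -13.5] alt [  0.2  -0.3 166.5] F [ 0.3 -0.2  0.4] op 0.0613
```

Call:
{"method": "move_arm", "body": {
  "deltas": [
    {"x": 0.06,"y": 0.012,"z": -0.01,"wx": 0,"wy": 0,"wz": -3,"hand": 0.7},
    {"x": 0.12,"y": 0.024,"z": -0.01,"wx": 0,"wy": 0,"wz": -6,"hand": 0.7},
    {"x": 0.18,"y": 0.036,"z": -0.01,"wx": 0,"wy": 0,"wz": -9,"hand": 0.7},
    {"x": 0.24,"y": 0.048,"z": -0.01,"wx": 0,"wy": 0,"wz": -12,"hand": 0.7},
    {"x": 0.3,"y": 0.06,"z": -0.01,"wx": 0,"wy": 0,"wz": -13.5,"hand": 0.7},
    {"x": 0.352,"y": 0.07,"z": 0,"wx": 0,"wy": 0,"wz": -13.5,"hand": 0.7},
    {"x": 0.352,"y": 0.07,"z": 0.01,"wx": 0,"wy": 0,"wz": -13.5,"hand": 0.7}
  ]
}}

```text
time: 29.18
tool_pos: [0.6023, 0.3054, 0.1794]
tool_rot: [-3.141, -0.001, 1.939]
contact_force: [-0.5, -0.4, -0.7]
opening: 0.0641
```

```bash
python3 - <<'E'
from h import *
goal([.6037,.3025,.103],np.radians(20.8)); snap('wrist','w7')
im=cv2.imread('pics/raw_w7.png'); cv2.imwrite('pics/w7c.png',im[120:330])
E
```

```text
t 29.18 at [0.6023 0.3054 0.1794] q6 -0.01 shift [-0.0032  0.0003  0.0764] turn [-0.  -0.1  0.3] alt [ 1.000e-01 -0.000e+00 -1.797e+02] F [-0.5 -0.4 -0.7] op 0.0641
```

View pics/w7c.png

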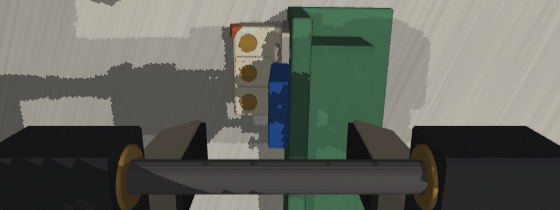

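The tab sits between the open fingers at column ~279, rows 183–268. The view matches the first pick, so I descend and grip.

Call:
{"method": "move_arm", "body": {
  "deltas": [
    {"x": -0.003,"y": 0.001,"z": 0.02,"wx": 0,"wy": 0,"wz": 0,"hand": 0.7},
    {"x": -0.003,"y": 0.001,"z": 0.045,"wx": 0,"wy": 0,"wz": 0,"hand": 0.7},
    {"x": -0.003,"y": 0.001,"z": 0.07,"wx": 0,"wy": 0,"wz": 0,"hand": 0.5},
    {"x": -0.003,"y": 0.001,"z": 0.076,"wx": 0,"wy": 0,"wz": 0,"hand": 0.3},
    {"x": -0.003,"y": 0.001,"z": 0.076,"wx": 0,"wy": 0,"wz": 0,"hand": 0},
    {"x": -0.003,"y": 0.001,"z": 0.076,"wx": 0,"wy": 0,"wz": 0,"hand": 0},
    {"x": -0.003,"y": 0.001,"z": 0.076,"wx": 0,"wy": 0,"wz": 0,"hand": 0},
    {"x": -0.003,"y": 0.001,"z": 0.076,"wx": 0,"wy": 0,"wz": 0,"hand": 0}
  ]
}}

```text
time: 30.22
tool_pos: [0.6057, 0.2991, 0.1056]
tool_rot: [3.14, 0.0, 1.934]
contact_force: [2.4, 0.7, 3.2]
opening: 0.0121
```

Call:
{"method": "move_arm", "body": {
  "deltas": [
    {"x": 0,"y": 0,"z": 0,"wx": 0,"wy": 0,"wz": 0,"hand": 0},
    {"x": 0,"y": 0,"z": -0.01,"wx": 0,"wy": 0,"wz": 0,"hand": 0},
    {"x": 0,"y": 0,"z": -0.02,"wx": 0,"wy": 0,"wz": 0,"hand": 0},
    {"x": 0,"y": 0,"z": -0.02,"wx": 0,"wy": 0,"wz": 0,"hand": 0}
  ]
}}

```text
time: 30.72
tool_pos: [0.6054, 0.299, 0.1258]
tool_rot: [3.141, -0.0, 1.934]
contact_force: [0.7, 0.7, -4.0]
opening: 0.0116
```

Call:
{"method": "move_arm", "body": {
  "deltas": [
    {"x": 0,"y": -0.01,"z": 0,"wx": 0,"wy": 0,"wz": 0,"hand": 0},
    {"x": 0,"y": -0.02,"z": 0,"wx": 0,"wy": 0,"wz": 0,"hand": 0}
  ]
}}

```text
time: 30.98
tool_pos: [0.5853, 0.2914, 0.1241]
tool_rot: [-3.14, -0.0, 1.934]
contact_force: [-0.4, -0.1, -2.7]
opening: 0.0117
```

Call:
{"method": "move_arm", "body": {
  "deltas": [
    {"x": 0,"y": -0.02,"z": 0,"wx": 0,"wy": 0,"wz": 0,"hand": 0},
    {"x": 0,"y": -0.03,"z": -0.04,"wx": 0,"wy": 0,"wz": 0,"hand": 0},
    {"x": -0.03,"y": -0.04,"z": -0.09,"wx": 0,"wy": 0,"wz": 4,"hand": 0},
    {"x": -0.08,"y": -0.05,"z": -0.1,"wx": 0,"wy": 0,"wz": 8,"hand": 0},
    {"x": -0.14,"y": -0.06,"z": -0.1,"wx": 0,"wy": 0,"wz": 12,"hand": 0},
    {"x": -0.2,"y": -0.08,"z": -0.1,"wx": 0,"wy": 0,"wz": 16,"hand": 0},
    {"x": -0.26,"y": -0.1,"z": -0.1,"wx": 0,"wy": 0,"wz": 20,"hand": 0},
    {"x": -0.31,"y": -0.13,"z": -0.1,"wx": 0,"wy": 0,"wz": 22.5,"hand": 0}
  ]
}}

```text
time: 31.98
tool_pos: [0.5744, -0.0462, 0.2244]
tool_rot: [-3.141, -0.0, 1.539]
contact_force: [0.9, 0.9, -3.9]
opening: 0.012
```

```bash
python3 - <<'E'
from h import *
goal([.5763,-.101,.078],np.radians(-1.7))
E
```

```text
t 31.98 at [ 0.5744 -0.0462  0.2244] q6 -0.18 shift [-0.0547  0.0037  0.1464] turn [-0.  -0.  -0.1] alt [ -0.    0.  179.9] F [ 0.9  0.9 -3.9] op 0.012
```

Call:
{"method": "move_arm", "body": {
  "deltas": [
    {"x": -0.055,"y": 0.004,"z": 0.01,"wx": 0,"wy": 0,"wz": 0,"hand": 0},
    {"x": -0.055,"y": 0.004,"z": 0.05,"wx": 0,"wy": 0,"wz": 0,"hand": 0},
    {"x": -0.055,"y": 0.004,"z": 0.09,"wx": 0,"wy": 0,"wz": 0,"hand": 0},
    {"x": -0.055,"y": 0.004,"z": 0.125,"wx": 0,"wy": 0,"wz": 0,"hand": 0},
    {"x": -0.055,"y": 0.004,"z": 0.143,"wx": 0,"wy": 0,"wz": 0,"hand": 0},
    {"x": -0.055,"y": 0.004,"z": 0.147,"wx": 0,"wy": 0,"wz": 0,"hand": 0},
    {"x": -0.055,"y": 0.004,"z": 0.149,"wx": 0,"wy": 0,"wz": 0,"hand": 0},
    {"x": -0.055,"y": 0.004,"z": 0.151,"wx": 0,"wy": 0,"wz": 0,"hand": 0}
  ]
}}

```text
time: 32.98
tool_pos: [0.578, -0.0996, 0.0762]
tool_rot: [3.14, 0.001, 1.541]
contact_force: [-6.1, -1.1, 14.6]
opening: 0.0117
```

Call:
{"method": "move_arm", "body": {
  "deltas": [
    {"x": 0,"y": 0,"z": -0.002,"wx": 0,"wy": 0,"wz": 0,"hand": 0.4},
    {"x": 0,"y": 0,"z": -0.002,"wx": 0,"wy": 0,"wz": 0,"hand": 0.4},
    {"x": 0,"y": 0,"z": -0.002,"wx": 0,"wy": 0,"wz": 0,"hand": 0.4},
    {"x": 0,"y": 0,"z": -0.002,"wx": 0,"wy": 0,"wz": 0,"hand": 0.4},
    {"x": 0,"y": 0,"z": -0.05,"wx": 0,"wy": 0,"wz": 0,"hand": 0.4},
    {"x": 0,"y": 0,"z": -0.1,"wx": 0,"wy": 0,"wz": 0,"hand": 0.2},
    {"x": 0,"y": 0,"z": -0.16,"wx": 0,"wy": 0,"wz": 0,"hand": 0},
    {"x": 0,"y": 0,"z": -0.18,"wx": 0,"wy": 0,"wz": 0,"hand": 0}
  ]
}}

```text
time: 33.98
tool_pos: [0.579, -0.0996, 0.2581]
tool_rot: [3.135, 0.002, 1.541]
contact_force: [-0.2, 0.2, -1.3]
opening: 0.0114
```

```bash
python3 - <<'E'
from h import *
snap('top','top5'); snap('side','side8')
a=cv2.imread('pics/raw_top5.png')[175:280,270:450]; b=cv2.imread('pics/raw_side8.png')[215:375,220:395]
cv2.imwrite('pics/c9.png',np.hstack([cv2.resize(a,(400,233),interpolation=cv2.INTER_CUBIC),cv2.resize(b,(400,366),interpolation=cv2.INTER_CUBIC)[:233]]) if 0 else np.vstack([cv2.resize(a,(400,233),interpolation=cv2.INTER_CUBIC),cv2.resize(b,(400,366),interpolation=cv2.INTER_CUBIC)]))
goal([.49,-.416,.25],np.radians(-1.7))
E
```

```text
t 34.08 at [ 0.5788 -0.0995  0.2566] q6 -0.27 shift [-0.319  -0.0794  0.0066] turn [0.3 0.1 0. ] alt [-1.0e-01  5.0e-01 -1.8e+02] F [-0.1  0.  -0.5] op 0.0033
```

View pics/c9.png

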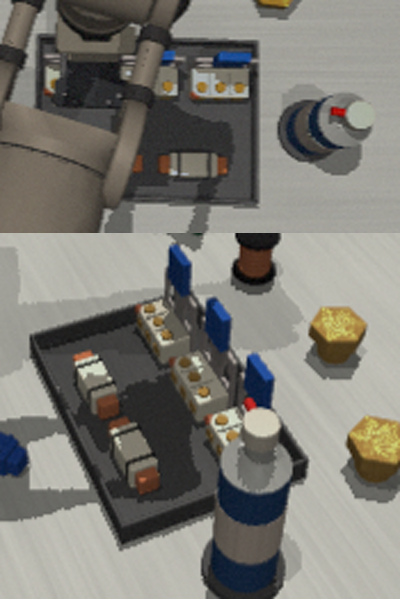

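All three blocks stand upright in a row and both carriers lie flat. Next, the cap.

Call:
{"method": "move_arm", "body": {
  "deltas": [
    {"x": -0.05,"y": -0.012,"z": 0,"wx": 0,"wy": 0,"wz": 0,"hand": 0},
    {"x": -0.1,"y": -0.025,"z": 0,"wx": 0,"wy": 0,"wz": 0,"hand": 0},
    {"x": -0.15,"y": -0.037,"z": 0,"wx": 0,"wy": 0,"wz": 0,"hand": 0},
    {"x": -0.2,"y": -0.05,"z": 0,"wx": 0,"wy": 0,"wz": 0,"hand": 0},
    {"x": -0.25,"y": -0.063,"z": 0,"wx": 0,"wy": 0,"wz": 0,"hand": 0},
    {"x": -0.3,"y": -0.075,"z": 0.01,"wx": 0,"wy": 0,"wz": 0,"hand": 0},
    {"x": -0.319,"y": -0.079,"z": 0.03,"wx": 0,"wy": 0,"wz": 0,"hand": 0},
    {"x": -0.319,"y": -0.079,"z": 0.045,"wx": 0,"wy": 0,"wz": 0,"hand": 0}
  ]
}}

```text
time: 35.08
tool_pos: [0.4882, -0.4156, 0.2054]
tool_rot: [-3.139, -0.003, 1.539]
contact_force: [0.8, 0.1, -0.8]
opening: 0.0004
```

Call:
{"method": "move_arm", "body": {
  "deltas": [
    {"x": 0,"y": 0,"z": 0.005,"wx": 0,"wy": 0,"wz": 0,"hand": 0},
    {"x": 0,"y": 0,"z": 0.01,"wx": 0,"wy": 0,"wz": 0,"hand": 0},
    {"x": 0,"y": 0,"z": 0.015,"wx": 0,"wy": 0,"wz": 0,"hand": 0},
    {"x": 0,"y": 0,"z": 0.015,"wx": 0,"wy": 0,"wz": 0,"hand": 0}
  ]
}}

```text
time: 35.58
tool_pos: [0.4899, -0.415, 0.1943]
tool_rot: [3.14, 0.0, 1.542]
contact_force: [0.5, 1.5, 3.6]
opening: 0.0002
```

Contact, about 3.6 N. I'll press on through the 10 mm travel.

Call:
{"method": "move_arm", "body": {
  "deltas": [
    {"x": 0,"y": 0,"z": 0.005,"wx": 0,"wy": 0,"wz": 0,"hand": 0},
    {"x": 0,"y": 0,"z": 0.009,"wx": 0,"wy": 0,"wz": 0,"hand": 0},
    {"x": 0,"y": 0,"z": 0.012,"wx": 0,"wy": 0,"wz": 0,"hand": 0},
    {"x": 0,"y": 0,"z": 0.012,"wx": 0,"wy": 0,"wz": 0,"hand": 0},
    {"x": 0,"y": 0,"z": 0.012,"wx": 0,"wy": 0,"wz": 0,"hand": 0}
  ]
}}

```text
time: 36.2
tool_pos: [0.49, -0.4157, 0.1859]
tool_rot: [3.137, 0.003, 1.542]
contact_force: [-2.4, 7.3, 21.8]
opening: 0.0005
```

Call:
{"method": "move_arm", "body": {
  "deltas": [
    {"x": 0,"y": 0,"z": 0.001,"wx": 0,"wy": 0,"wz": 0,"hand": 0},
    {"x": 0,"y": 0,"z": 0.001,"wx": 0,"wy": 0,"wz": 0,"hand": 0},
    {"x": 0,"y": 0,"z": -0.03,"wx": 0,"wy": 0,"wz": 0,"hand": 0},
    {"x": 0,"y": 0,"z": -0.08,"wx": 0,"wy": 0,"wz": 0,"hand": 0},
    {"x": -0.03,"y": -0.05,"z": -0.1,"wx": 0,"wy": 0,"wz": 0,"hand": 0},
    {"x": -0.03,"y": -0.1,"z": -0.1,"wx": 0,"wy": 0,"wz": 0,"hand": 0},
    {"x": -0.03,"y": -0.15,"z": -0.1,"wx": 0,"wy": 0,"wz": 0,"hand": 0},
    {"x": -0.03,"y": -0.15,"z": -0.1,"wx": 0,"wy": 0,"wz": 0,"hand": 0}
  ]
}}

```text
time: 37.2
tool_pos: [0.3352, -0.4417, 0.2819]
tool_rot: [-3.14, 0.0, 1.537]
contact_force: [0.5, 0.7, -0.2]
opening: 0.0004
```

```bash
python3 - <<'E'
from h import *
snap('side','side9'); a=cv2.imread('pics/raw_side8.png');b=cv2.imread('pics/raw_side9.png')
ca=a[285:345,300:375];cb=b[285:345,300:375]
cv2.imwrite('pics/c10.png',np.vstack([cv2.resize(b[130:385,140:420],(500,455),interpolation=cv2.INTER_CUBIC),cv2.resize(np.hstack([ca,cb]),(500,140))]))
s=monitor.observe();print(s['tool_pos'],s['contact_force'],s['time'])
E
```

```text
[ 0.3369507  -0.44177281  0.28187904] [ 0.56980885 -0.09210063 -0.39972638] 37.25
```

View pics/c10.png

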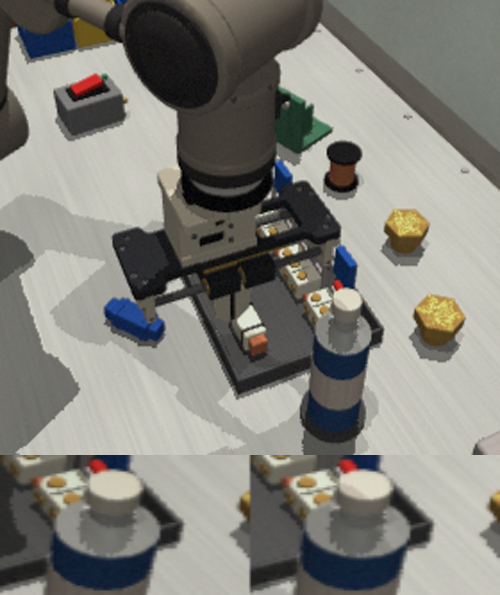

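```bash
python3 -c "
from h import *
print(robot.hand_in())"
```

```text
the job is handed in; nothing more can be done
None
```

The job is handed in at about 37 s, with every step done in the required order. No verdict came back, so the results below rest on my own checks.

- **Rocker:** It is off. My first two presses never touched it, because the fingertips really sit about 30 mm higher than the reported tool position. I then pressed by force, up to about 12 N. The side picture shows the paddle tipped, and it was still tipped at the end.
- **Terminal blocks:** Three were on the rack, and all three came off freely after being raised 20 mm and drawn 20 mm. The pictures taken before the cap press show them standing upright in a row in the tray.
- **Fuse carriers:** There were only two, and both lie flat on the tray floor. I left the blue look-alike alone. In the very last picture the arm hides one carrier and part of the blocks, so their placing was last fully seen just before the cap press.
- **Cap:** I pressed it until the force reached about 22 N, well above the 7 N spring. It looks as high as before in the last picture. That it reached full travel is judged from the force and about 8.6 mm of tool travel after first feeling contact, not from a reading of the joint.
- **Bystanders:** The coil and the two brass plugs look unmoved, though I only checked this by eye. The arm ended clear of everything, with almost no force on the tool.

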